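# Clamp the tissue cassettes in the processing rack

## Robot

A 7-joint arm with a two-finger parallel gripper is mounted at the origin on the work surface. World frame = base frame: x ahead of the robot, y to its left, z up, the work surface at z = 0. Lengths are in m, angles in rad, forces in N, time in s.
With the tool pointing down it reaches from about 0.4 to 0.75 m from the base axis. Payload 19.5 kg.
Tool frame: the origin (TCP) lies on the mounting face of the last link; the fingertips stand 173 mm ahead of it and the grasp point (between the pads) lies 155 mm ahead of it; z points along the fingers, y is the line along which they close (so a half turn about z gives the same grasp; the last joint's range is limited). The gripper opens to 85 mm and grips with 20 to 120 N. Pads are 22 mm wide; open, the fingers measure 114 mm over their backs; the gripper's body (76 mm by 85 mm) begins 54 mm behind the grasp point. The pads swing forward as they close: fully open they stand 13 mm farther back than shut.
Start: joints at [1.3, 0.707, -0.028, 1.485, 0.022, 0.951, -0.075], TCP at [0.13, -0.56, 0.405] pointing down, gripper open.
Joint ranges: [-2.71, 2.71], [-0.32, 2.16], [-1.57, 1.52], [0, 2.45], [-1.46, 4.6], [0, 2.02], [-2.83, 2.83]. Speed limits (rad/s): [1.89, 1.89, 2.57, 2.57, 3.01, 3.01, 3.01].

## Interface

Orientations are given as a unit quaternion [w, x, y, z].
In Python, from cell import r gives the robot as it stands.
- The arm moves only by the tool move_arm, never from a script. Its argument "series" is a list of rows, each an object with "translation": the shift along the tool's x, y, z normalised to -1 to 1, where 1 is 0.3 m, a list of three; "turn": the turn about the tool's z normalised to -1 to 1, where 1 is 90 degrees; "hand": the opening, from -1 (shut) to 1 (fully open), so that 0 is half open. A call has 1 to 10 rows; each row is the pose to reach, as a shift and turn from the pose commanded when the call began, along the tool's axes at that moment; what a row does not reach only later rows make up. A row lasts 1/8 s, in which the tool goes at most 62.5 mm and 10.7 degrees, less where a joint would pass 70% of its speed; a pose out of reach is approached as far as the arm can. A call with a number of a shift or a turn outside -1 to 1 is refused whole. A call with a gripper value outside its range is refused whole. The fingers move at their own pace and stop on an object; the grip force is fixed at half the most. Time passes only in rows, so rows that repeat a pose let the fingers close. It gives the time, the measured TCP pose, the force, the opening and the grip force at its end, in the units of the state.
- r.sense(): the state, without advancing time (a new reading comes with each control period).
- r.grab_frame(name): name is "scene" or "top" or "wrist"; returns the picture (400x640x3 uint8, red, green, blue); there is no depth.
- r.get_calibration(name): a dict with "vfov" (degrees; the focal length in pixels is half the picture's height over the tangent of half this angle, whatever the lens; pixels are square), "cx", "cy" (the principal point, pixels), "pose" (4x4, takes a point from camera to world coordinates); the wrist camera has in their place "mount" (4x4, takes a point from camera to tool coordinates, whose origin is the TCP and whose axes are the flange's). Camera axes: x right, y down, z forward; pixel columns grow to the right and rows downward; lengths in m; the calibration is good to about 2 mm. A picture is of the moment at which its call begins: read the wrist's pose just before it. get_calibration takes no time and is no camera call.
- r.job_done(): hands the job in; it is judged then, once.
Trained networks look in the newest picture that a camera, given by its name, has taken for a name from the list of things; names that differ only in an ending like _2 or _b are one class to them, and where a whole thing is asked for, a point or a joint stands for the part that bears it (a point fixed in the world has none). Each returns a list of dicts, best first, with "p" (0 to 1); they miss things now and then, are a little off and sometimes report something else, mostly with a low value. They report only what shows in the picture. A call takes as long as a camera call. They do not tell look-alikes from the thing itself.
- r.look_for(camera, label): "position" ([x, y, z] in m, in world coordinates, good to about 4 mm: the middle of the surface that is visible of it).
The state is a dict: "clock": time; "joints": joint angles; "qd": joint speeds; "joint_torque": joint torques, N m; "position": TCP position; "orientation": TCP orientation; "contact_force": force on the tool from outside, world axes, zero at the start; "torque": the same for the moment, N m; "width": finger opening in m; "grip_force": force on a finger pad.
Only numpy, scipy, OpenCV 4.12 (cv2) and the standard library are available. Lean on these libraries where they do the work, as an engineer would, in place of code of your own. Each camera call takes 0.05 s, during which the arm holds its last target. There are 200 camera calls.

## Task

Load every loose white tissue cassette lying on the bench flat into a pocket of its own in the rack's tray and push the tray fully home under the pressure plate. Then wind the plate down with the two outer knurled nuts, turning them alternately about a quarter turn at a time so that the plate stays square, until both stop tight; only then screw the rear lock nut down until it stops tight as well. Leave the other things on the bench where they are.

Things in the scene. Friction and masses are not known exactly. Their poses are not given: they have to be found in the camera images.
- cassette0_mid (a point): centre (half-way up) of a white deep tissue cassette, a closed plastic box 40 x 28 x 14 mm (own x, y, z; x is the long side, z up), 20 g, flat on the bench with its centre 7 mm up; there are two to four of them, all alike (None: this one is absent)
- cassette1_mid (a point): centre (half-way up) of a white deep tissue cassette, a closed plastic box 40 x 28 x 14 mm (own x, y, z; x is the long side, z up), 20 g, flat on the bench with its centre 7 mm up; there are two to four of them, all alike (None: this one is absent)
- cassette2_mid (a point): centre (half-way up) of a white deep tissue cassette, a closed plastic box 40 x 28 x 14 mm (own x, y, z; x is the long side, z up), 20 g, flat on the bench with its centre 7 mm up; there are two to four of them, all alike (None: this one is absent)
- cassette3_mid (a point): centre (half-way up) of a white deep tissue cassette, a closed plastic box 40 x 28 x 14 mm (own x, y, z; x is the long side, z up), 20 g, flat on the bench with its centre 7 mm up; there are two to four of them, all alike (None: this one is absent)
- tray_mid (a point): middle of the floor of the sliding steel tray, 16 mm above the bench; x along the slide towards the plate, y to its left. Ridges along x (3 mm thick, 6 mm high) part it into four pockets 35 mm wide, middles at y = -57, -19, +19, +57 mm. Free length x = -50 (front rail) to +48 mm (6 mm lip). A cassette lies flat, long side along x, centre 7 mm above the floor, anywhere along a pocket
- tray_rail (a point): middle of the top edge of the grey front rail of the tray, by which it is pushed in or pulled out: a bar 10 mm thick in x, 158 mm long in y, 28 mm high above the tray floor (top 44 mm above the bench), its axis 55 mm in front of the tray's middle
- tray (a joint): slide of the tray in m: 0 pulled right out towards the robot (tray's middle 100 mm in front of the plate's), 0.100 fully home under the plate at its stop; starts between 0 and 0.015; takes about 2 N to slide
- plate_mid (a point): middle of the top of the aluminium pressure plate, 50 mm in x, 262 mm in y, 10 mm thick, with a 40 mm wide tongue to the rear as far as x = +94 mm; x and y as for the tray, z its normal. Each end falls 3.2 mm for each radian of the outer nut there. Top 41 mm above the bench when both are tight (underside 1 mm clear of the cassettes), 53 mm when fully up
- nut_left (a joint): angle of the left outer nut in rad: grows as it is turned clockwise seen from above; 0 fully up, 3.90 tight at its stop; starts somewhere between 0 and 0.4
- nut_right (a joint): angle of the right outer nut in rad: same sense and range, starts between 0 and 0.4 on its own
- lock_nut (a joint): angle of the rear lock nut in rad: grows clockwise seen from above; 0 fully up, 3.90 tight at its stop on the plate's tongue; starts between 0 and 0.35. It sinks 3.8 mm for each radian
- nut_left_grip (a point): on the axis of the left brass nut, 110 mm to the left (+y) of the plate's middle, half-way up its knurled part, 34 mm across and 24 mm high. Below that a collar 24 mm across, 12 mm high stands on the plate, so this point is 24 mm above the plate's top. A stud 11 mm across passes through, its top 98 mm above the bench. Takes 0.1 N m to turn; sinks as it turns
- nut_right_grip (a point): the same for the right nut, 110 mm to the right (-y) of the plate's middle
- lock_nut_grip (a point): on the axis of the lock nut, half-way up its knurled part; a nut and stud like the others, 74 mm behind (+x of) the plate's middle. It hangs clear above the plate's tongue until tight, when this point is 65 mm above the bench
- cup_a: round steel cup, 36 mm across and 14 mm high, bystander; origin at the centre of its underside
- cup_b: round steel cup like the other, bystander; origin at the centre of its underside
- jar: clear specimen jar, 52 mm across and 62 mm high, bystander; origin under its centre
- reagent: amber reagent bottle, 64 mm across and 130 mm high, bystander; origin under its centre
- slide_box: grey slide box 85 x 170 x 30 mm, bystander behind the rack; origin under its centre
- forceps: steel forceps 126 mm long lying flat, bystander; origin under its middle
Things that resemble listed ones, but are neither listed nor needed, are in the scene too. What is shaped like the part that bears cassette1_mid but purple is not meant.

How it is judged:
By the outcome, as a careful person would: the job done as asked, in the order asked, and still so for the second after the job is handed in, with the robot touching nothing.
Of cassette0, cassette1, cassette2, cassette3 only 2 to 4 are there at a start; the rules pass over those that are not, and their reading is None.
At some moment in a run one of cassette0, cassette1, cassette2, cassette3 may be knocked a few centimetres aside while the robot is not near it.
Once in a run the grip may slacken for a moment while it holds something.
It also fails if it takes over 210 s, if anything falls off the work surface, if the arm or the gripper's body presses on something with over 40 N, if the wrist force passes 120 N, or if a joint passes its speed limit or range.

## Working session

There is one attempt and no reset: what is moved stays moved. The work goes in short steps, Python scripts to look and compute and a tool call to move; the robot and the scene stay as the last step left them, time stands still between calls to the robot, and variables do not carry over. Pictures are saved under pics/ and viewed, at most 14 in all, crops included, and the job is handed in when it is done.

Besides the shell and the picture viewer there is one more tool, called after "Request:" as name(argument=value, ...) on one line, values as JSON. move_arm: Moves the arm, as the interface text tells. Scaled input: -1 to 1 covers 0.3 m each way for a shift and 90 degrees each way for a turn. Its arguments: {"type":"object","properties":{"series":{"type":"array"}},"required":["series"]}

```bash
mkdir -p pics; ls; cat > h.py <<'E'
from cell import r
import numpy as np, cv2
from scipy.spatial.transform import Rotation as R
def save(c,n):
    f=r.grab_frame(c); cv2.imwrite(f'pics/{n}.png',f[:,:,::-1]); return f
def T(s):
    M=np.eye(4); q=s['orientation']; M[:3,:3]=R.from_quat([q[1],q[2],q[3],q[0]]).as_matrix(); M[:3,3]=s['position']; return M
def cam(c,s=None):
    k=r.get_calibration(c); P=k['pose'] if c!='wrist' else T(s or r.sense())@np.array(k['mount'])
    return 200/np.tan(np.radians(k['vfov'])/2),k['cx'],k['cy'],np.array(P)
def px2w(c,u,v,z,s=None):
    f,cx,cy,P=cam(c,s); d=P[:3,:3]@np.array([(u-cx)/f,(v-cy)/f,1]); t=(z-P[2,3])/d[2]; return P[:3,3]+t*d
def w2px(c,p,s=None):
    f,cx,cy,P=cam(c,s); q=np.linalg.inv(P)@np.append(p,1); return f*q[0]/q[2]+cx,f*q[1]/q[2]+cy
E
python3 - <<'E'
from h import *
s=r.sense(); print(s)
save('top','top0'); save('scene','scene0')
for c in ['top','scene']:
  for n in ['cassette0_mid','tray_mid','tray_rail','plate_mid','nut_left_grip','nut_right_grip','lock_nut_grip']:
    print(c,n,[(np.round(d['position'],3).tolist(),round(d['p'],2)) for d in r.look_for(c,n)])
E
```

```text
pics
{'clock': 0.0, 'joints': array([ 1.30029177,  0.70710594, -0.02759919,  1.48503958,  0.02198477,
        0.95089542, -0.07549182]), 'qd': array([ 4.54889987e-04, -6.45916228e-04,  1.42461799e-05,  1.36947276e-03,
       -6.69813239e-04,  1.78524499e-03, -1.02865871e-03]), 'joint_torque': array([-1.87897429e-03, -8.83221817e+01,  1.23424731e+00, -2.36167485e+01,
        1.68097357e-02,  6.54475982e-03,  7.60554235e-05]), 'position': array([ 0.13039773, -0.55993117,  0.40421626]), 'orientation': array([-5.66923040e-04,  9.93463794e-01,  1.14146225e-01, -8.39898237e-05]), 'contact_force': array([-0.2106685 ,  0.48877986,  1.24631364]), 'torque': array([ 0.00183497, -0.01185546, -0.00024368]), 'grip_force': 0.0, 'width': 0.08571833302684576}
top cassette0_mid [([0.446, -0.296, 0.014], 0.72)]
top tray_mid [([0.534, -0.023, 0.016], 0.87)]
top tray_rail [([0.541, -0.028, 0.02], 0.72)]
top plate_mid [([0.63, -0.022, 0.055], 0.86), ([0.513, -0.267, 0.005], 0.4), ([0.36, -0.196, 0.011], 0.33)]
top nut_left_grip [([0.624, 0.088, 0.088], 0.59)]
top nut_right_grip [([0.628, -0.131, 0.091], 0.59), ([0.697, -0.021, 0.091], 0.42)]
top lock_nut_grip [([0.698, -0.022, 0.087], 0.61), ([0.439, 0.266, 0.012], 0.5), ([0.626, 0.087, 0.09], 0.47)]
scene cassette0_mid [([0.452, -0.295, 0.01], 0.61), ([0.603, -0.303, 0.016], 0.43)]
scene tray_mid [([0.528, -0.026, 0.017], 0.63), ([0.636, 0.082, 0.091], 0.42)]
scene tray_rail [([0.527, -0.026, 0.011], 0.57), ([0.636, -0.023, 0.052], 0.27)]
scene plate_mid [([0.631, -0.023, 0.052], 0.94)]
scene nut_left_grip [([0.636, 0.08, 0.087], 0.65)]
scene nut_right_grip [([0.638, -0.132, 0.088], 0.76)]
scene lock_nut_grip [([0.708, -0.022, 0.088], 0.72)]
```

View pics/top0.png

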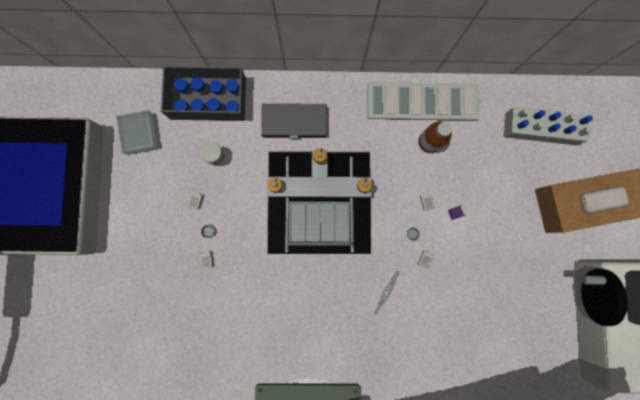

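View pics/scene0.png

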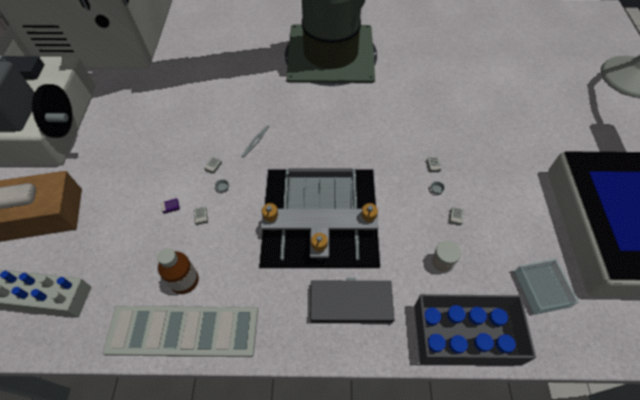

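The top view shows the rack in the middle, with its nuts at (275,185), (365,185) and (320,156). There are four white cassettes at about (196,201), (207,260), (428,202) and (427,260). The purple decoy is at (456,213), the cups at (208,231) and (413,234), and the forceps at (387,292).

```bash
python3 - <<'E'
from h import *
f=cv2.imread('pics/top0.png')
for u,v in [(196,201),(207,260),(428,202),(427,260),(456,213),(208,231),(413,234)]:
    print((u,v),np.round(px2w('top',u,v,.014),3))
for n,(u,v) in dict(nl=(275,185),nr=(365,185),lk=(320,156)).items(): print(n,np.round(px2w('top',u,v,.095),3))
for n,(u,v) in dict(tl=(268,152),tr=(371,152),bl=(268,253),br=(371,253)).items(): print(n,np.round(px2w('top',u,v,.0),3))
C=[f[v-16:v+16,u-16:u+16] for u,v in [(196,201),(207,260),(428,202),(427,260)]]
a=np.hstack([cv2.resize(c,(256,256),interpolation=cv2.INTER_CUBIC) for c in C[:2]]);b=np.hstack([cv2.resize(c,(256,256),interpolation=cv2.INTER_CUBIC) for c in C[2:]])
cv2.imwrite('pics/crops.png',np.vstack([a,b]))
E
```

```text
(196, 201) [0.591 0.298 0.014]
(207, 260) [0.439 0.264 0.014]
(428, 202) [ 0.596 -0.307  0.014]
(427, 260) [ 0.446 -0.302  0.014]
(456, 213) [ 0.568 -0.38   0.014]
(208, 231) [0.513 0.264 0.014]
(413, 234) [ 0.512 -0.266  0.014]
nl [0.624 0.086 0.095]
nr [ 0.627 -0.132  0.095]
lk [ 0.697 -0.022  0.095]
tl [0.726 0.116 0.   ]
tr [ 0.73 -0.16  0.  ]
bl [0.458 0.109 0.   ]
br [ 0.461 -0.159  0.   ]
```

View pics/crops.png

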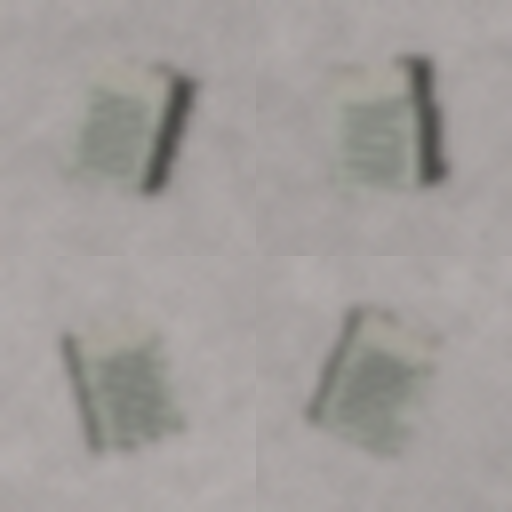

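```bash
cat >> h.py <<'E'
def plan(targets,start=None):
    s=r.sense(); M=T(s); p=M[:3,3]; th=np.degrees(np.arctan2(M[1,0],M[0,0]))
    if start: p=np.array(start[:3]); th=start[3]
    for x,y,z,t in targets:
        c,q=np.cos(np.radians(th)),np.sin(np.radians(th)); d=np.array([x,y,z])-p
        o=np.array([c*d[0]+q*d[1], q*d[0]-c*d[1], -d[2]])/.3; tu=((th-t+180)%360-180)/90
        print((x,y,z,t),'->',np.round(o,3).tolist(),'turn',round(tu,3),'rows',int(np.ceil(max(np.linalg.norm(d)/.0625,abs(tu)*90/10.7))))
        p=np.array([x,y,z]);th=t
def st():
    s=r.sense();M=T(s);print('t',round(s['clock'],2),'p',np.round(s['position'],4),'th',round(np.degrees(np.arctan2(M[1,0],M[0,0])),2),'F',np.round(s['contact_force'],1),'M',np.round(s['torque'],2),'w',round(s['width'],4),'j7',round(s['joints'][6],2));return s
E
python3 - <<'E'
from h import *
st();print(np.round(r.get_calibration('wrist')['mount'],3),r.get_calibration('wrist')['vfov'])
plan([(.44,-.30,.38,65)])
E
```

```text
t 0.8 p [ 0.1304 -0.56    0.4047] th 13.11 F [ 0.3 -0.2 -0.1] M [ 0.05 -0.02 -0.02] w 0.0854 j7 -0.08
[[ 0.    -0.96  -0.28   0.072]
 [ 1.     0.    -0.001 -0.002]
 [ 0.001 -0.28   0.96   0.032]
 [ 0.     0.     0.     1.   ]] 65.23670449416055
(0.44, -0.3, 0.38, 65) -> [1.202, -0.61, 0.082] turn -0.577 rows 7
```

Request:
move_arm(series=[{"translation": [0.6,-0.3,0.04],"turn": -0.29,"hand": 0.3},{"translation": [0.9,-0.46,0.06],"turn": -0.577,"hand": 0.3},{"translation": [0.9,-0.46,0.06],"turn": -0.577,"hand": 0.3},{"translation": [0.9,-0.46,0.06],"turn": -0.577,"hand": 0.3},{"translation": [0.9,-0.46,0.06],"turn": -0.577,"hand": 0.3},{"translation": [0.9,-0.46,0.06],"turn": -0.577,"hand": 0.3},{"translation": [0.9,-0.46,0.06],"turn": -0.577,"hand": 0.3}])

```text
clock: 1.68
position: [0.3617, -0.3647, 0.3867]
orientation: [-0.0, 0.844, 0.537, -0.0]
contact_force: [-0.8, -0.3, -0.0]
width: 0.0553
grip_force: 0.0
```

```bash
python3 - <<'E'
from h import *
s=st(); f=save('wrist','w1'); L=r.look_for('wrist','cassette0_mid'); print(L)
for d in L: print(w2px('wrist',d['position'],s))
plan([(.44,-.30,.38,65)])
E
```

```text
t 1.68 p [ 0.3617 -0.3647  0.3867] th 64.97 F [-0.8 -0.3 -0. ] M [ 0.   -0.01 -0.04] w 0.0553 j7 0.08
[{'position': [0.4421, -0.2989, 0.0141], 'p': 0.91}]
(np.float64(359.9859371835903), np.float64(83.31774317859718))
(0.44, -0.3, 0.38, 65) -> [0.308, 0.145, 0.022] turn -0.001 rows 2
```

View pics/w1.png

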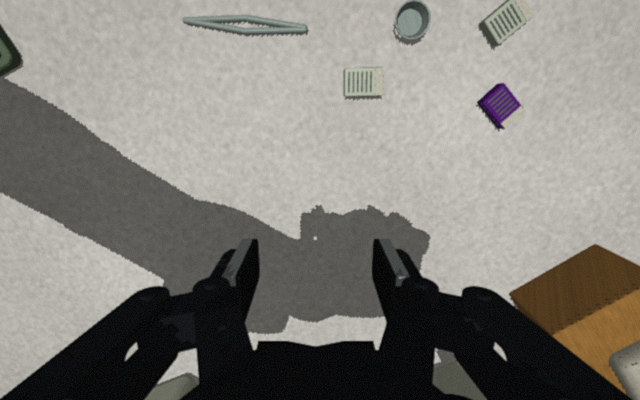

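The wrist view shows the target cassette at (361,83), nearly axis-aligned with the fingers. A second cassette is at (505,20), purple is at (500,104), the cup is at (411,20) and the forceps are at (245,25).

```bash
cat >> h.py <<'E'
def cass(p,s,f,z=.014,half=26):
    """refine cassette from wrist frame (RGB): warp the top plane to a metric patch, segment greenish, rect"""
    N=200;k=.0005; P=np.array([[-1,-1],[1,-1],[1,1],[-1,1]])*.05
    src=np.float32([w2px('wrist',[p[0]+a,p[1]+b,z],s) for a,b in P]); dst=np.float32([[0,0],[N,0],[N,N],[0,N]])
    W=cv2.warpPerspective(f,cv2.getPerspectiveTransform(src,dst),(N,N)); cv2.imwrite('pics/_W.png',W[:,:,::-1])
    i=W.astype(int); m=((i[:,:,1]-i[:,:,0]>3)&(i[:,:,1]-i[:,:,2]>-20)).astype(np.uint8)
    m=cv2.morphologyEx(m,cv2.MORPH_CLOSE,np.ones((9,9))); m=cv2.morphologyEx(m,cv2.MORPH_OPEN,np.ones((9,9))); cv2.imwrite('pics/_m.png',m*255)
    n,l,stt,c=cv2.connectedComponentsWithStats(m); 
    if n<2: print('none');return
    j=1+np.argmax(stt[1:,4]); q=np.argwhere(l==j)[:,::-1].astype(np.float32)
    (u,v),(w,h),a=cv2.minAreaRect(q)
    if w<h: a+=90
    a=(a+90)%180-90
    print('cass',np.round([p[0]-.05+u*k,p[1]-.05+v*k],4),'size mm',round(w*k*1e3,1),round(h*k*1e3,1),'yaw',round(a,1))
E
python3 - <<'E'
from h import *
s=r.sense(); f=cv2.imread('pics/w1.png')[:,:,::-1]
print(f[83,355:365],f[140,355:360])
cass((.4421,-.2989),s,f)
g=np.hstack([cv2.resize(cv2.imread(n),(400,400)) for n in ['pics/_W.png','pics/_m.png']]); cv2.imwrite('pics/g.png',g)
E
```

```text
[[177 184 165]
 [158 164 149]
 [111 114 108]
 [131 135 126]
 [177 184 166]
 [168 177 158]
 [137 142 132]
 [127 130 121]
 [160 166 149]
 [169 176 159]] [[184 180 173]
 [186 183 176]
 [180 179 170]
 [179 177 171]
 [181 178 171]]
cass [ 0.4416 -0.2977] size mm 28.3 32.3 yaw -23.2
```

View pics/g.png

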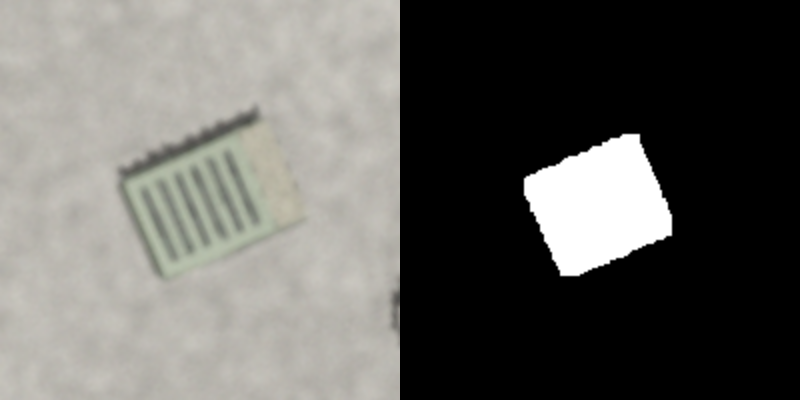

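```bash
sed -i 's/m=((i.*astype(np.uint8)/W2=cv2.GaussianBlur(W,(5,5),0).astype(int); m=((W2[:,:,1]-W2[:,:,2]>11)).astype(np.uint8)/' h.py
python3 - <<'E'
from h import *
s=r.sense(); f=cv2.imread('pics/w1.png')[:,:,::-1]
cass((.4421,-.2989),s,f)
plan([(.441,-.298,.30,65.5),(.442,-.299,.172,65.5)])
E
```

```text
cass [ 0.4456 -0.2991] size mm 28.3 40.5 yaw -23.2
(0.441, -0.298, 0.3, 65.5) -> [0.315, 0.146, 0.289] turn -0.007 rows 3
(0.442, -0.299, 0.172, 65.5) -> [-0.002, 0.004, 0.427] turn 0.0 rows 3
```

```bash
python3 - <<'E'
from h import *
plan([(.4456,-.2991,.25,66.8),(.4456,-.2991,.171,66.8)])
plan([(.46,-.10,.33,90)],start=(.4456,-.2991,.25,66.8))
E
```

```text
(0.4456, -0.2991, 0.25, 66.8) -> [0.318, 0.161, 0.456] turn -0.021 rows 3
(0.4456, -0.2991, 0.171, 66.8) -> [0.0, 0.0, 0.263] turn 0.0 rows 2
(0.46, -0.1, 0.33, 90) -> [0.629, -0.217, -0.267] turn -0.258 rows 4
```

Request:
move_arm(series=[{"translation": [0.318,0.161,0.3],"turn": -0.021,"hand": 0.3},{"translation": [0.318,0.161,0.456],"turn": -0.021,"hand": 0.3},{"translation": [0.318,0.161,0.456],"turn": -0.021,"hand": 0.3},{"translation": [0.318,0.161,0.456],"turn": -0.021,"hand": 0.3},{"translation": [0.318,0.161,0.6],"turn": -0.021,"hand": 0.3},{"translation": [0.318,0.161,0.719],"turn": -0.021,"hand": 0.3},{"translation": [0.318,0.161,0.719],"turn": -0.021,"hand": 0.3},{"translation": [0.318,0.161,0.719],"turn": -0.021,"hand": -1},{"translation": [0.318,0.161,0.719],"turn": -0.021,"hand": -1},{"translation": [0.318,0.161,0.719],"turn": -0.021,"hand": -1}])

```text
clock: 3.02
position: [0.4456, -0.2995, 0.1723]
orientation: [0.001, 0.835, 0.551, -0.0]
contact_force: [-2.3, -1.1, 8.7]
width: 0.0384
grip_force: 64.2
```

Request:
move_arm(series=[{"translation": [0,0,0],"turn": 0,"hand": -1},{"translation": [0,0,-0.1],"turn": 0,"hand": -1},{"translation": [0,0,-0.263],"turn": 0,"hand": -1},{"translation": [0,0,-0.263],"turn": 0,"hand": -1}])

```text
clock: 3.52
position: [0.446, -0.2995, 0.2536]
orientation: [0.003, 0.835, 0.551, 0.001]
contact_force: [0.2, -0.3, -0.5]
width: 0.0384
grip_force: 60.7
```

Request:
move_arm(series=[{"translation": [0.3,-0.1,-0.267],"turn": -0.13,"hand": -1},{"translation": [0.629,-0.217,-0.267],"turn": -0.258,"hand": -1},{"translation": [0.629,-0.217,-0.267],"turn": -0.258,"hand": -1},{"translation": [0.629,-0.217,-0.267],"turn": -0.258,"hand": -1},{"translation": [0.629,-0.217,-0.267],"turn": -0.258,"hand": -1}])

```text
clock: 4.15
position: [0.4603, -0.0978, 0.3307]
orientation: [0.0, 0.705, 0.709, 0.0]
contact_force: [-0.4, -1.9, -0.7]
width: 0.0382
grip_force: 60.6
```

```bash
python3 - <<'E'
from h import *
s=st(); f=save('wrist','w2'); 
for n in ['tray_mid','tray_rail','plate_mid','nut_left_grip']: print(n,[(np.round(d['position'],4).tolist(),round(d['p'],2)) for d in r.look_for('wrist',n)])
E
```

```text
t 4.15 p [ 0.4603 -0.0978  0.3307] th 90.28 F [-0.4 -1.9 -0.7] M [-0.06 -0.01 -0.06] w 0.0382 j7 -0.17
tray_mid [([0.5373, -0.0143, 0.0146], 0.96)]
tray_rail [([0.5324, -0.014, 0.0166], 0.84)]
plate_mid [([0.6294, -0.026, 0.0516], 0.62), ([0.4582, -0.0908, 0.1723], 0.31), ([0.6878, -0.0305, 0.0656], 0.16)]
nut_left_grip [([0.5369, -0.0152, 0.017], 0.48), ([0.7557, -0.2824, 0.0391], 0.25)]
```

View pics/w2.png

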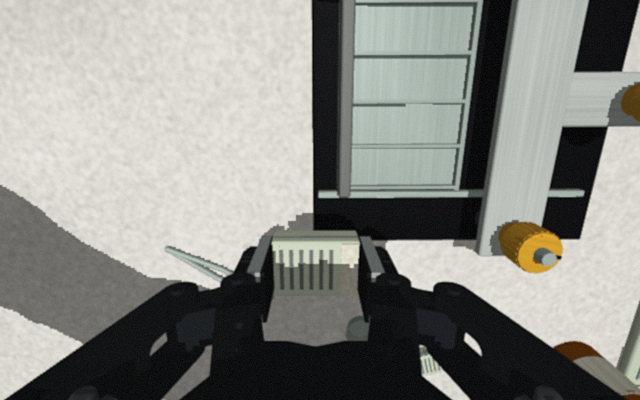

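Image: the held cassette is at (315,262), level in the fingers. The tray ridges are at rows of about 55, 103 and 147 (columns 353-470), the rail at columns 340-353, and the right nut at (530,248).

```bash
python3 - <<'E'
from h import *
s=r.sense(); f=cv2.imread('pics/w2.png').astype(int)
g=f.sum(2)
for col in (380,400,420,440,455):
    c=g[:,col]; dk=[v for v in range(20,185) if c[v]<c[max(v-4,0)]-40 and c[v]<=c[v+4]-40 and c[v]==c[v-3:v+4].min()]
    print(col,[(v,np.round(px2w('wrist',col,v,.022,s)[:2],4).tolist()) for v in dk])
print('rail top edges row 100', [(u,int(g[100,u])) for u in range(336,362,2)])
for u in (342,353,466,471): print(u,np.round(px2w('wrist',u,75,.044 if u<353 else .022,s),4))
for u,v in [(505,50),(507,120),(575,50)]: print('plate front/back edge top',np.round(px2w('wrist',u,v,.0525,s),4))
E
```

```text
380 [(56, [0.5126, 0.0107]), (104, [0.5148, -0.0268])]
400 [(56, [0.5288, 0.0107]), (104, [0.5317, -0.0268])]
420 [(56, [0.5451, 0.0107]), (103, [0.5486, -0.026])]
440 [(56, [0.5614, 0.0107]), (103, [0.5655, -0.026]), (148, [0.5698, -0.064])]
455 [(56, [0.5736, 0.0107]), (103, [0.5782, -0.026]), (148, [0.583, -0.064])]
rail top edges row 100 [(336, 78), (338, 171), (340, 194), (342, 351), (344, 393), (346, 380), (348, 378), (350, 364), (352, 346), (354, 520), (356, 535), (358, 522), (360, 535)]
342 [ 0.4802 -0.0057  0.044 ]
353 [ 0.4911 -0.0038  0.022 ]
466 [ 0.5845 -0.0037  0.022 ]
471 [ 0.5887 -0.0037  0.022 ]
plate front/back edge top [0.5966 0.0106 0.0525]
plate front/back edge top [ 0.6065 -0.0385  0.0525]
plate front/back edge top [0.647  0.0106 0.0525]
```

```bash
python3 - <<'E'
from h import *
plan([(.536,-.0813,.25,90.7),(.536,-.0813,.189,90.7),(.536,-.0813,.33,90.7),(.61,-.38,.33,104)])
E
```

```text
(0.536, -0.0813, 0.25, 90.7) -> [0.063, 0.253, 0.266] turn -0.007 rows 2
(0.536, -0.0813, 0.189, 90.7) -> [0.0, 0.0, 0.203] turn 0.0 rows 1
(0.536, -0.0813, 0.33, 90.7) -> [0.0, 0.0, -0.47] turn 0.0 rows 3
(0.61, -0.38, 0.33, 104) -> [-0.999, 0.234, -0.0] turn -0.148 rows 5
```

Request:
move_arm(series=[{"translation": [0.063,0.253,0.1],"turn": -0.007,"hand": -1},{"translation": [0.063,0.253,0.266],"turn": -0.007,"hand": -1},{"translation": [0.063,0.253,0.266],"turn": -0.007,"hand": -1},{"translation": [0.063,0.253,0.37],"turn": -0.007,"hand": -1},{"translation": [0.063,0.253,0.469],"turn": -0.007,"hand": -1},{"translation": [0.063,0.253,0.469],"turn": -0.007,"hand": -1},{"translation": [0.063,0.253,0.469],"turn": -0.007,"hand": 0.25},{"translation": [0.063,0.253,0.469],"turn": -0.007,"hand": 0.25},{"translation": [0.063,0.253,0.469],"turn": -0.007,"hand": 0.25}])

```text
clock: 5.52
position: [0.536, -0.0803, 0.1899]
orientation: [0.0, 0.702, 0.712, 0.0]
contact_force: [0.6, -0.4, 0.1]
width: 0.0535
grip_force: 0.0
```

Request:
move_arm(series=[{"translation": [0,0,-0.1],"turn": 0,"hand": 0.25},{"translation": [0,0,-0.3],"turn": 0,"hand": 0.25},{"translation": [0,0,-0.47],"turn": 0,"hand": 0.25},{"translation": [0,0,-0.47],"turn": 0,"hand": 0.25}])

```text
clock: 6.02
position: [0.5363, -0.0802, 0.3338]
orientation: [0.002, 0.702, 0.712, 0.002]
contact_force: [-0.5, -0.3, -0.2]
width: 0.0535
grip_force: 0.0
```

Request:
move_arm(series=[{"translation": [-0.999,0.234,0],"turn": -0.148,"hand": 0.3},{"translation": [-0.999,0.234,0],"turn": -0.148,"hand": 0.3},{"translation": [-0.999,0.234,0],"turn": -0.148,"hand": 0.3},{"translation": [-0.999,0.234,0],"turn": -0.148,"hand": 0.3},{"translation": [-0.999,0.234,0],"turn": -0.148,"hand": 0.3},{"translation": [-0.999,0.234,0],"turn": -0.148,"hand": 0.3},{"translation": [-0.999,0.234,0],"turn": -0.148,"hand": 0.3}])

```text
clock: 6.9
position: [0.6102, -0.3782, 0.3294]
orientation: [-0.001, 0.615, 0.789, 0.0]
contact_force: [-0.2, 0.2, -0.3]
width: 0.0551
grip_force: 0.0
```

```bash
cat >> h.py <<'E'
def look(n):
    s=st(); f=save('wrist',n); L=r.look_for('wrist','cassette0_mid')
    for d in L:
        print(np.round(d['position'],4),round(d['p'],2),np.round(w2px('wrist',d['position'],s)))
        if d['position'][2]<.03: cass(d['position'],s,f)
E
python3 - <<'E'
from h import *
look('w3')
E
```

```text
t 6.9 p [ 0.6102 -0.3782  0.3294] th 104.13 F [-0.2  0.2 -0.3] M [ 0.06  0.02 -0.  ] w 0.0551 j7 0.55
[ 0.5968 -0.3041  0.0137] 0.31 [321. 102.]
cass [ 0.5973 -0.305 ] size mm 40.1 28.2 yaw 15.1
```

```bash
python3 - <<'E'
from h import *
plan([(.5973,-.305,.25,105.1),(.5973,-.305,.172,105.1),(.5973,-.305,.27,105.1),(.536,-.0433,.27,90.7),(.536,-.0433,.190,90.7),(.536,-.0433,.33,90.7),(.436,.184,.33,95)])
E
```

```text
(0.5973, -0.305, 0.25, 105.1) -> [0.246, 0.017, 0.267] turn -0.01 rows 2
(0.5973, -0.305, 0.172, 105.1) -> [0.0, 0.0, 0.26] turn 0.0 rows 2
(0.5973, -0.305, 0.27, 105.1) -> [0.0, 0.0, -0.327] turn 0.0 rows 2
(0.536, -0.0433, 0.27, 90.7) -> [0.895, 0.03, -0.0] turn 0.16 rows 5
(0.536, -0.0433, 0.19, 90.7) -> [0.0, 0.0, 0.267] turn 0.0 rows 2
(0.536, -0.0433, 0.33, 90.7) -> [0.0, 0.0, -0.467] turn 0.0 rows 3
(0.436, 0.184, 0.33, 95) -> [0.762, -0.324, -0.0] turn -0.048 rows 4
```

Request:
move_arm(series=[{"translation": [0.246,0.017,0.1],"turn": -0.01,"hand": 0.3},{"translation": [0.246,0.017,0.267],"turn": -0.01,"hand": 0.3},{"translation": [0.246,0.017,0.267],"turn": -0.01,"hand": 0.3},{"translation": [0.246,0.017,0.4],"turn": -0.01,"hand": 0.3},{"translation": [0.246,0.017,0.525],"turn": -0.01,"hand": 0.3},{"translation": [0.246,0.017,0.525],"turn": -0.01,"hand": 0.3},{"translation": [0.246,0.017,0.525],"turn": -0.01,"hand": -1},{"translation": [0.246,0.017,0.525],"turn": -0.01,"hand": -1},{"translation": [0.246,0.017,0.525],"turn": -0.01,"hand": -1},{"translation": [0.246,0.017,0.525],"turn": -0.01,"hand": -1}])

```text
clock: 8.25
position: [0.5979, -0.3065, 0.1756]
orientation: [0.002, 0.609, 0.793, 0.0]
contact_force: [-1.2, 0.1, 9.7]
width: 0.0386
grip_force: 61.2
```

Request:
move_arm(series=[{"translation": [0,0,-0.1],"turn": 0,"hand": -1},{"translation": [0,0,-0.3],"turn": 0,"hand": -1},{"translation": [0,0,-0.4],"turn": 0,"hand": -1},{"translation": [0.2,0.007,-0.4],"turn": 0.05,"hand": -1},{"translation": [0.4,0.014,-0.4],"turn": 0.1,"hand": -1},{"translation": [0.6,0.02,-0.4],"turn": 0.16,"hand": -1},{"translation": [0.8,0.027,-0.4],"turn": 0.16,"hand": -1},{"translation": [0.895,0.03,-0.4],"turn": 0.16,"hand": -1},{"translation": [0.895,0.03,-0.4],"turn": 0.16,"hand": -1}])

```text
clock: 9.38
position: [0.5365, -0.0422, 0.2946]
orientation: [0.001, 0.702, 0.712, 0.001]
contact_force: [0.2, -0.2, -0.5]
width: 0.0384
grip_force: 60.4
```

```bash
python3 - <<'E'
from h import *
st();save('wrist','w4')
plan([(.536,-.0433,.190,90.7)])
E
```

```text
t 9.38 p [ 0.5365 -0.0422  0.2946] th 90.79 F [ 0.2 -0.2 -0.5] M [-0.06 -0.01 -0.02] w 0.0384 j7 -0.27
(0.536, -0.0433, 0.19, 90.7) -> [0.002, -0.002, 0.348] turn -0.0 rows 2
```

View pics/w4.png

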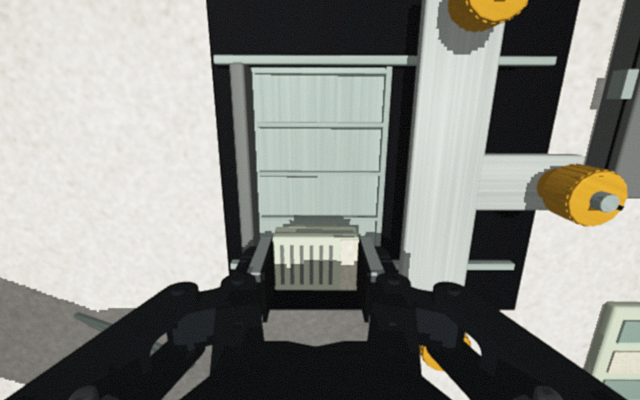

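```bash
python3 - <<'E'
from h import *
s=r.sense()
for v in (125,172,215): print(v,[np.round(px2w('wrist',u,v,.022,s)[:2],4).tolist() for u in (270,370)])
g=cv2.imread('pics/w4.png').astype(int).sum(2)
for u in (270,300,345,372): print(u,[v for v in range(110,225) if g[v,u]<g[v-4,u]-60 and g[v,u]==g[v-3:v+4,u].min()])
plan([(.536,-.0433,.192,90.7)])
E
```

```text
125 [[0.5026, 0.014], [0.5779, 0.0148]]
172 [[0.5016, -0.0221], [0.5801, -0.0212]]
215 [[0.5005, -0.058], [0.5823, -0.0571]]
270 [122, 127, 171, 176, 216]
300 [122, 127, 171, 176, 216]
345 [122, 128, 171, 220]
372 [122, 128, 171, 216]
(0.536, -0.0433, 0.192, 90.7) -> [0.002, -0.002, 0.341] turn -0.0 rows 2
```

Request:
move_arm(series=[{"translation": [0,0,0.15],"turn": 0,"hand": -1},{"translation": [0,0,0.25],"turn": 0,"hand": -1},{"translation": [0,0,0.341],"turn": 0,"hand": -1},{"translation": [0,0,0.341],"turn": 0,"hand": -1},{"translation": [0,0,0.341],"turn": 0,"hand": 0.25},{"translation": [0,0,0.341],"turn": 0,"hand": 0.25},{"translation": [0,0,0.341],"turn": 0,"hand": 0.25}])

```text
clock: 10.3
position: [0.5366, -0.0446, 0.1908]
orientation: [0.0, 0.704, 0.711, 0.0]
contact_force: [0.6, -0.7, -0.2]
width: 0.0534
grip_force: 0.0
```

Request:
move_arm(series=[{"translation": [0,0,-0.1],"turn": 0,"hand": 0.25},{"translation": [0,0,-0.3],"turn": 0,"hand": 0.25},{"translation": [0,0,-0.46],"turn": 0,"hand": 0.25},{"translation": [0,0,-0.46],"turn": 0,"hand": 0.25}])

```text
clock: 10.8
position: [0.5368, -0.0445, 0.3317]
orientation: [0.002, 0.704, 0.711, 0.002]
contact_force: [-0.4, 0.0, -0.3]
width: 0.0532
grip_force: 0.0
```

Request:
move_arm(series=[{"translation": [0.76,-0.324,0],"turn": -0.048,"hand": 0.3},{"translation": [0.76,-0.324,0],"turn": -0.048,"hand": 0.3},{"translation": [0.76,-0.324,0],"turn": -0.048,"hand": 0.3},{"translation": [0.76,-0.324,0],"turn": -0.048,"hand": 0.3},{"translation": [0.76,-0.324,0],"turn": -0.048,"hand": 0.3},{"translation": [0.76,-0.324,0],"turn": -0.048,"hand": 0.3}])

```text
clock: 11.55
position: [0.437, 0.1823, 0.3282]
orientation: [0.0, 0.676, 0.737, -0.0]
contact_force: [-0.1, -1.1, 0.4]
width: 0.0556
grip_force: 0.0
```

```bash
python3 - <<'E'
from h import *
look('w5')
E
```

```text
t 11.55 p [0.437  0.1823 0.3282] th 94.92 F [-0.1 -1.1  0.4] M [-0.06 -0.    0.09] w 0.0556 j7 -0.65
```

View pics/w5.png

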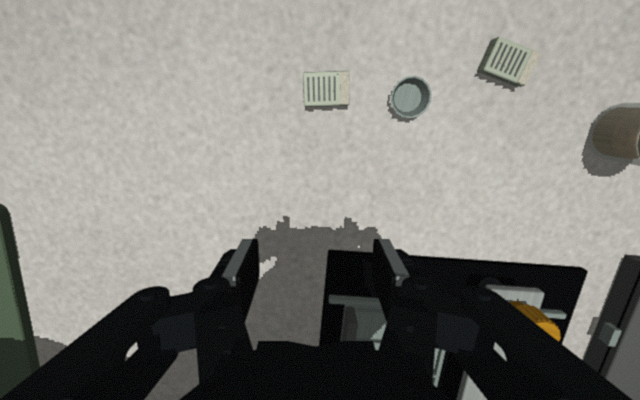

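The wrist view shows the cassette at (326,89), the cup at (410,97) and the fourth cassette at (508,61).

```bash
python3 - <<'E'
from h import *
s=st(); f=cv2.imread('pics/w5.png')[:,:,::-1]
for u,v in [(326,88),(510,61)]: cass(px2w('wrist',u,v,.014,s),s,f)
E
```

```text
t 11.65 p [0.4374 0.1816 0.3283] th 94.81 F [-0.  -1.1  1.4] M [-0.01 -0.03 -0.04] w 0.0557 j7 -0.65
cass [0.4394 0.2684] size mm 39.9 28.3 yaw 6.6
cass [0.5923 0.3027] size mm 27.9 41.0 yaw -14.4
```

```bash
python3 - <<'E'
from h import *
plan([(.4394,.2684,.25,96.6),(.4394,.2684,.175,96.6),(.4394,.2684,.29,96.6),(.536,-.004,.29,90.7),(.536,-.004,.192,90.7),(.536,-.004,.33,90.7),(.572,.215,.33,75.6)])
E
```

```text
(0.4394, 0.2684, 0.25, 96.6) -> [0.288, 0.031, 0.261] turn -0.02 rows 2
(0.4394, 0.2684, 0.175, 96.6) -> [0.0, 0.0, 0.25] turn 0.0 rows 2
(0.4394, 0.2684, 0.29, 96.6) -> [0.0, 0.0, -0.383] turn 0.0 rows 2
(0.536, -0.004, 0.29, 90.7) -> [-0.939, 0.216, -0.0] turn 0.066 rows 5
(0.536, -0.004, 0.192, 90.7) -> [0.0, 0.0, 0.327] turn 0.0 rows 2
(0.536, -0.004, 0.33, 90.7) -> [0.0, 0.0, -0.46] turn 0.0 rows 3
(0.572, 0.215, 0.33, 75.6) -> [0.728, 0.129, -0.0] turn 0.168 rows 4
```

Request:
move_arm(series=[{"translation": [0.288,0.031,0.1],"turn": -0.02,"hand": 0.25},{"translation": [0.288,0.031,0.261],"turn": -0.02,"hand": 0.25},{"translation": [0.288,0.031,0.261],"turn": -0.02,"hand": 0.25},{"translation": [0.288,0.031,0.4],"turn": -0.02,"hand": 0.25},{"translation": [0.288,0.031,0.511],"turn": -0.02,"hand": 0.25},{"translation": [0.288,0.031,0.511],"turn": -0.02,"hand": 0.25},{"translation": [0.288,0.031,0.511],"turn": -0.02,"hand": -1},{"translation": [0.288,0.031,0.511],"turn": -0.02,"hand": -1},{"translation": [0.288,0.031,0.511],"turn": -0.02,"hand": -1},{"translation": [0.288,0.031,0.511],"turn": -0.02,"hand": -1}])

```text
clock: 12.9
position: [0.4394, 0.2693, 0.1771]
orientation: [0.001, 0.665, 0.747, 0.001]
contact_force: [-0.3, -3.1, 13.6]
width: 0.038
grip_force: 61.7
```

Request:
move_arm(series=[{"translation": [0,0,-0.1],"turn": 0,"hand": -1},{"translation": [0,0,-0.25],"turn": 0,"hand": -1},{"translation": [0,0,-0.383],"turn": 0,"hand": -1},{"translation": [-0.25,0.06,-0.383],"turn": 0.02,"hand": -1},{"translation": [-0.45,0.104,-0.383],"turn": 0.04,"hand": -1},{"translation": [-0.65,0.15,-0.383],"turn": 0.066,"hand": -1},{"translation": [-0.85,0.195,-0.383],"turn": 0.066,"hand": -1},{"translation": [-0.939,0.216,-0.383],"turn": 0.066,"hand": -1},{"translation": [-0.939,0.216,-0.383],"turn": 0.066,"hand": -1},{"translation": [-0.939,0.216,-0.383],"turn": 0.066,"hand": -1}])

```text
clock: 14.15
position: [0.5359, -0.0022, 0.291]
orientation: [0.0, 0.702, 0.712, 0.001]
contact_force: [-0.7, 0.6, -0.4]
width: 0.0384
grip_force: 60.4
```

```bash
python3 - <<'E'
from h import *
st();save('wrist','w6');s=st()
plan([(.536,-.004,.192,90.7)])
E
```

```text
t 14.15 p [ 0.5359 -0.0022  0.291 ] th 90.79 F [-0.7  0.6 -0.4] M [ 0.05 -0.02 -0.05] w 0.0384 j7 -0.37
t 14.2 p [ 0.5359 -0.0017  0.2909] th 90.84 F [-0.1  0.9 -0.5] M [-0.01  0.01  0.01] w 0.0384 j7 -0.37
(0.536, -0.004, 0.192, 90.7) -> [-0.008, 0.0, 0.33] turn 0.002 rows 2
```

View pics/w6.png

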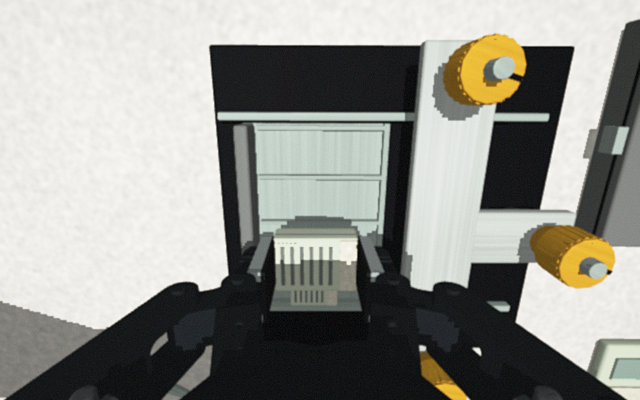

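Request:
move_arm(series=[{"translation": [-0.005,0,0.15],"turn": 0,"hand": -1},{"translation": [-0.005,0,0.25],"turn": 0,"hand": -1},{"translation": [-0.005,0,0.327],"turn": 0,"hand": -1},{"translation": [-0.005,0,0.327],"turn": 0,"hand": -1},{"translation": [-0.005,0,0.327],"turn": 0,"hand": -1},{"translation": [-0.005,0,0.327],"turn": 0,"hand": 0.25},{"translation": [-0.005,0,0.327],"turn": 0,"hand": 0.25},{"translation": [-0.005,0,0.327],"turn": 0,"hand": 0.25}])

```text
clock: 15.2
position: [0.5361, -0.0041, 0.1922]
orientation: [0.0, 0.702, 0.712, 0.0]
contact_force: [-0.0, 0.0, 0.4]
width: 0.0534
grip_force: 0.0
```

Request:
move_arm(series=[{"translation": [0,0,-0.1],"turn": 0,"hand": 0.25},{"translation": [0,0,-0.3],"turn": 0,"hand": 0.25},{"translation": [0,0,-0.46],"turn": 0,"hand": 0.25},{"translation": [0,0,-0.46],"turn": 0,"hand": 0.25}])

```text
clock: 15.7
position: [0.5364, -0.0042, 0.3331]
orientation: [0.002, 0.702, 0.712, 0.002]
contact_force: [1.2, -0.2, -1.4]
width: 0.0534
grip_force: 0.0
```

Request:
move_arm(series=[{"translation": [0.728,0.129,0],"turn": 0.168,"hand": 0.3},{"translation": [0.728,0.129,0],"turn": 0.168,"hand": 0.3},{"translation": [0.728,0.129,0],"turn": 0.168,"hand": 0.3},{"translation": [0.728,0.129,0],"turn": 0.168,"hand": 0.3},{"translation": [0.728,0.129,0],"turn": 0.168,"hand": 0.3},{"translation": [0.728,0.129,0],"turn": 0.168,"hand": 0.3},{"translation": [0.728,0.129,0],"turn": 0.168,"hand": 0.3}])

```text
clock: 16.58
position: [0.572, 0.2137, 0.3299]
orientation: [0.0, 0.79, 0.613, -0.0]
contact_force: [-0.0, -0.9, -0.3]
width: 0.0554
grip_force: 0.0
```

```bash
python3 - <<'E'
from h import *
look('w7')
E
```

```text
t 16.57 p [0.572  0.2137 0.3299] th 75.58 F [-0.  -0.9 -0.3] M [0.05 0.01 0.02] w 0.0554 j7 -0.82
```

```bash
python3 - <<'E'
from h import *
s=st(); f=cv2.imread('pics/w7.png')[:,:,::-1]
print(w2px('wrist',[.5923,.3027,.014],s)); cass([.5923,.3027],s,f)
plan([(.5923,.3027,.25,75.6),(.5923,.3027,.176,75.6)])
plan([(.536,.034,.29,90.7)],start=(.5923,.3027,.29,75.6))
E
```

```text
t 16.68 p [0.572  0.214  0.3301] th 75.6 F [ 0.4  0.8 -0.8] M [-0.05 -0.02  0.02] w 0.0554 j7 -0.82
(np.float64(313.0817856980062), np.float64(82.71762028914954))
cass [0.5927 0.3043] size mm 28.0 40.3 yaw -14.0
(0.5923, 0.3027, 0.25, 75.6) -> [0.303, -0.008, 0.267] turn -0.0 rows 2
(0.5923, 0.3027, 0.176, 75.6) -> [0.0, 0.0, 0.247] turn 0.0 rows 2
(0.536, 0.034, 0.29, 90.7) -> [-0.914, 0.041, -0.0] turn -0.168 rows 5
```

Request:
move_arm(series=[{"translation": [0.305,-0.007,0.1],"turn": -0.004,"hand": 0.25},{"translation": [0.305,-0.007,0.261],"turn": -0.004,"hand": 0.25},{"translation": [0.305,-0.007,0.261],"turn": -0.004,"hand": 0.25},{"translation": [0.305,-0.007,0.4],"turn": -0.004,"hand": 0.25},{"translation": [0.305,-0.007,0.513],"turn": -0.004,"hand": 0.25},{"translation": [0.305,-0.007,0.513],"turn": -0.004,"hand": 0.25},{"translation": [0.305,-0.007,0.513],"turn": -0.004,"hand": -1},{"translation": [0.305,-0.007,0.513],"turn": -0.004,"hand": -1},{"translation": [0.305,-0.007,0.513],"turn": -0.004,"hand": -1},{"translation": [0.305,-0.007,0.513],"turn": -0.004,"hand": -1}])

```text
clock: 17.92
position: [0.5931, 0.3039, 0.1786]
orientation: [0.0, 0.788, 0.616, 0.001]
contact_force: [-1.1, -2.3, 12.1]
width: 0.0381
grip_force: 61.4
```

Request:
move_arm(series=[{"translation": [0,0,-0.1],"turn": 0,"hand": -1},{"translation": [0,0,-0.25],"turn": 0,"hand": -1},{"translation": [0,0,-0.383],"turn": 0,"hand": -1},{"translation": [-0.25,0.012,-0.383],"turn": -0.05,"hand": -1},{"translation": [-0.45,0.02,-0.383],"turn": -0.1,"hand": -1},{"translation": [-0.65,0.03,-0.383],"turn": -0.165,"hand": -1},{"translation": [-0.85,0.04,-0.383],"turn": -0.165,"hand": -1},{"translation": [-0.914,0.041,-0.383],"turn": -0.165,"hand": -1},{"translation": [-0.914,0.041,-0.383],"turn": -0.165,"hand": -1},{"translation": [-0.914,0.041,-0.383],"turn": -0.165,"hand": -1}])

```text
clock: 19.18
position: [0.5384, 0.0357, 0.2918]
orientation: [0.0, 0.702, 0.713, 0.001]
contact_force: [-0.5, 1.0, -0.3]
width: 0.0377
grip_force: 60.3
```

```bash
python3 - <<'E'
from h import *
st();save('wrist','w8');s=st()
plan([(.536,.034,.192,90.7)])
g=cv2.imread('pics/w8.png').astype(int).sum(2)
for u in (270,300,345,372):
  e=[v for v in range(150,235) if g[v,u]<g[v-4,u]-60 and g[v,u]==g[v-3:v+4,u].min()]; print(u,[(v,round(px2w('wrist',u,v,.022,s)[1],4)) for v in e])
E
```

```text
t 19.18 p [0.5384 0.0357 0.2918] th 90.9 F [-0.5  1.  -0.3] M [0.08 0.01 0.01] w 0.0377 j7 -0.43
t 19.23 p [0.5383 0.0359 0.2916] th 90.93 F [ 0.5  1.6 -0.1] M [ 0.    0.02 -0.04] w 0.0381 j7 -0.43
(0.536, 0.034, 0.192, 90.7) -> [-0.006, -0.008, 0.332] turn 0.003 rows 2
270 [(170, np.float64(0.0599)), (219, np.float64(0.0194)), (234, np.float64(0.0063))]
300 [(170, np.float64(0.0603)), (219, np.float64(0.0198)), (232, np.float64(0.0084))]
345 [(170, np.float64(0.0608)), (221, np.float64(0.0187)), (233, np.float64(0.0082))]
372 [(170, np.float64(0.0612)), (219, np.float64(0.0208)), (233, np.float64(0.0085))]
```

```bash
python3 - <<'E'
from h import *
s=r.sense(); s2=dict(s); s2['position']=np.array([.5359,-.0020,.291])
for n,S in (('w6',s2),('w8',s)):
  g=cv2.imread(f'pics/{n}.png').astype(int).sum(2)
  for u in (265,285): print(n,u,[(v,int(g[v,u]),round(px2w('wrist',u,v,.022,S)[1],4)) for v in range(110,236) if abs(g[v+1,u]-g[v-1,u])>70])
E
```

```text
w6 265 [(110, 72, np.float64(0.0668)), (111, 168, np.float64(0.0661)), (112, 415, np.float64(0.0654)), (113, 603, np.float64(0.0647)), (118, 620, np.float64(0.0611)), (119, 546, np.float64(0.0604)), (120, 325, np.float64(0.0597)), (121, 90, np.float64(0.0589)), (122, 193, np.float64(0.0582)), (123, 430, np.float64(0.0575)), (124, 554, np.float64(0.0568)), (128, 594, np.float64(0.0538)), (129, 520, np.float64(0.0531)), (131, 586, np.float64(0.0517)), (173, 543, np.float64(0.0196)), (174, 441, np.float64(0.0188)), (175, 470, np.float64(0.0181)), (176, 570, np.float64(0.0173)), (178, 546, np.float64(0.0157)), (180, 572, np.float64(0.0141)), (218, 543, np.float64(-0.0175)), (219, 394, np.float64(-0.0184)), (220, 393, np.float64(-0.0192)), (221, 510, np.float64(-0.0201)), (222, 574, np.float64(-0.021)), (231, 548, np.float64(-0.0288)), (232, 370, np.float64(-0.0297))]
w6 285 [(110, 81, np.float64(0.067)), (111, 161, np.float64(0.0663)), (112, 394, np.float64(0.0656)), (113, 595, np.float64(0.0649)), (119, 559, np.float64(0.0606)), (120, 334, np.float64(0.0599)), (121, 99, np.float64(0.059
[... 1402 characters left out ...]
162, 513, np.float64(0.0663)), (163, 595, np.float64(0.0656)), (168, 562, np.float64(0.0617)), (169, 339, np.float64(0.0609)), (170, 231, np.float64(0.0601)), (171, 440, np.float64(0.0593)), (173, 510, np.float64(0.0577)), (175, 502, np.float64(0.0561)), (176, 572, np.float64(0.0553)), (217, 562, np.float64(0.0213)), (218, 451, np.float64(0.0205)), (220, 431, np.float64(0.0188)), (221, 580, np.float64(0.0179)), (223, 565, np.float64(0.0162)), (224, 433, np.float64(0.0153)), (225, 319, np.float64(0.0144)), (227, 349, np.float64(0.0127)), (228, 417, np.float64(0.0118)), (230, 392, np.float64(0.01)), (231, 329, np.float64(0.0091)), (233, 340, np.float64(0.0074)), (234, 417, np.float64(0.0065))]
```

Request:
move_arm(series=[{"translation": [-0.003,-0.008,0.15],"turn": 0,"hand": -1},{"translation": [-0.003,-0.008,0.25],"turn": 0,"hand": -1},{"translation": [-0.003,-0.008,0.327],"turn": 0,"hand": -1},{"translation": [-0.003,-0.008,0.327],"turn": 0,"hand": -1},{"translation": [-0.003,-0.008,0.327],"turn": 0,"hand": -1},{"translation": [-0.003,-0.008,0.327],"turn": 0,"hand": 0.25},{"translation": [-0.003,-0.008,0.327],"turn": 0,"hand": 0.25},{"translation": [-0.003,-0.008,0.327],"turn": 0,"hand": 0.25}])

```text
clock: 20.23
position: [0.5358, 0.034, 0.1931]
orientation: [0.0, 0.702, 0.712, 0.0]
contact_force: [0.2, -0.3, 0.1]
width: 0.0533
grip_force: 0.0
```

Request:
move_arm(series=[{"translation": [0,0,-0.1],"turn": 0,"hand": 0.25},{"translation": [0,0,-0.3],"turn": 0,"hand": 0.25},{"translation": [-0.35,-0.25,-0.6],"turn": 0,"hand": 0.25},{"translation": [-0.7,-0.5,-0.6],"turn": 0,"hand": 0.25},{"translation": [-0.7,-0.5,-0.6],"turn": 0,"hand": 0.25},{"translation": [-0.7,-0.5,-0.6],"turn": 0,"hand": 0.25},{"translation": [-0.7,-0.5,-0.6],"turn": 0,"hand": 0.25},{"translation": [-0.7,-0.5,-0.6],"turn": 0,"hand": 0.25}])

```text
clock: 21.22
position: [0.3881, -0.1796, 0.3734]
orientation: [0.0, 0.703, 0.711, -0.0]
contact_force: [0.1, 0.1, -0.5]
width: 0.0531
grip_force: 0.0
```

```bash
python3 - <<'E'
from h import *
s=st(); f=save('wrist','w9'); t=save('top','top1')
u,v=map(int,w2px('wrist',[.54,-.0225,.02],s)); print(u,v)
a=cv2.imread('pics/w9.png')[max(v-120,0):v+120,max(u-140,0):u+200]
cv2.imwrite('pics/w9c.png',cv2.resize(a,None,fx=2.2,fy=2.2))
for d in r.look_for('top','cassette0_mid'): print(d)
E
```

```text
t 21.23 p [ 0.3881 -0.1796  0.3734] th 90.68 F [ 0.1  0.1 -0.5] M [-0.01 -0.03 -0.04] w 0.0531 j7 -0.03
483 10
{'position': [0.5342, -0.0834, 0.0295], 'p': 0.66}
```

View pics/w9c.png

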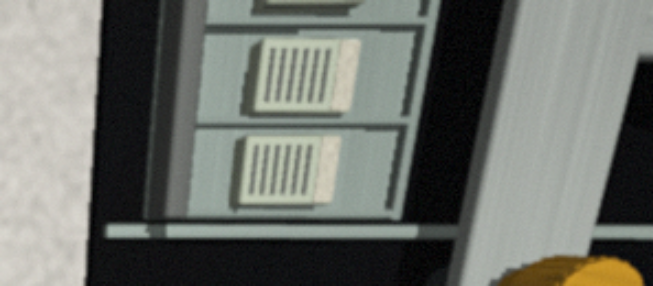

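The crop shows the first two cassettes lying flat and centred in their pockets, at (285,168) and (300,75).

```bash
python3 - <<'E'
from h import *
plan([(.44,-.023,.30,90.7),(.44,-.023,.2,90.7),(.54,-.0218,.2,90.7)])
E
```

```text
(0.44, -0.023, 0.3, 90.7) -> [0.512, 0.177, 0.243] turn 0.003 rows 3
(0.44, -0.023, 0.2, 90.7) -> [0.0, 0.0, 0.333] turn 0.0 rows 2
(0.54, -0.0218, 0.2, 90.7) -> [-0.0, 0.333, -0.0] turn 0.0 rows 2
```

Request:
move_arm(series=[{"translation": [0.512,0.177,0.1],"turn": 0.003,"hand": -1},{"translation": [0.512,0.177,0.243],"turn": 0.003,"hand": -1},{"translation": [0.512,0.177,0.243],"turn": 0.003,"hand": -1},{"translation": [0.512,0.177,0.243],"turn": 0.003,"hand": -1},{"translation": [0.512,0.177,0.4],"turn": 0.003,"hand": -1},{"translation": [0.512,0.177,0.576],"turn": 0.003,"hand": -1},{"translation": [0.512,0.177,0.576],"turn": 0.003,"hand": -1},{"translation": [0.512,0.177,0.576],"turn": 0.003,"hand": -1}])

```text
clock: 22.38
position: [0.44, -0.0239, 0.2018]
orientation: [0.0, 0.703, 0.711, 0.0]
contact_force: [-0.1, -0.1, 0.2]
width: -0.0002
grip_force: 0.0
```

Request:
move_arm(series=[{"translation": [0,0.04,0],"turn": 0,"hand": -1},{"translation": [0,0.08,0],"turn": 0,"hand": -1},{"translation": [0,0.12,0],"turn": 0,"hand": -1},{"translation": [0,0.16,0],"turn": 0,"hand": -1},{"translation": [0,0.2,0],"turn": 0,"hand": -1},{"translation": [0,0.24,0],"turn": 0,"hand": -1},{"translation": [0,0.28,0],"turn": 0,"hand": -1},{"translation": [0,0.32,0],"turn": 0,"hand": -1},{"translation": [0,0.34,0],"turn": 0,"hand": -1},{"translation": [0,0.34,0],"turn": 0,"hand": -1}])

```text
clock: 23.62
position: [0.5419, -0.023, 0.2015]
orientation: [0.001, 0.704, 0.711, 0.001]
contact_force: [-0.9, -0.8, 0.4]
width: -0.0001
grip_force: 0.0
```

Request:
move_arm(series=[{"translation": [0,0.01,0],"turn": 0,"hand": -1},{"translation": [0,0.02,0],"turn": 0,"hand": -1},{"translation": [0,0.03,0],"turn": 0,"hand": -1},{"translation": [0,0.04,0],"turn": 0,"hand": -1}])

```text
clock: 24.12
position: [0.5538, -0.0226, 0.2001]
orientation: [-0.0, 0.703, 0.711, -0.0]
contact_force: [-6.7, -0.1, 3.3]
width: 0.0001
grip_force: 4.3
```

Request:
move_arm(series=[{"translation": [0,0.01,0],"turn": 0,"hand": -1},{"translation": [0,0.015,0],"turn": 0,"hand": -1},{"translation": [0,0.02,0],"turn": 0,"hand": -1},{"translation": [0,0.02,0],"turn": 0,"hand": -1}])

```text
clock: 24.62
position: [0.5564, -0.0224, 0.1998]
orientation: [-0.004, 0.703, 0.711, -0.005]
contact_force: [-39.8, 3.2, 30.5]
width: 0.0001
grip_force: 20.5
```

```bash
python3 - <<'E'
from h import *
s=st(); save('scene','scene1')
for n in ['tray_rail','plate_mid']: print(n,[(np.round(d['position'],4).tolist(),round(d['p'],2)) for d in r.look_for('scene',n)])
E
```

```text
t 24.62 p [ 0.5564 -0.0224  0.1998] th 90.63 F [-39.8   3.2  30.5] M [0.54 8.08 0.04] w 0.0001 j7 -0.42
tray_rail [([0.6437, -0.0231, 0.0191], 0.66)]
plate_mid [([0.635, -0.0241, 0.0518], 0.92)]
```

Request:
move_arm(series=[{"translation": [0,-0.05,0],"turn": 0,"hand": -1},{"translation": [0,-0.15,0],"turn": 0,"hand": -1},{"translation": [0,-0.15,-0.2],"turn": 0,"hand": -1},{"translation": [0,-0.15,-0.4],"turn": 0,"hand": -1},{"translation": [0,-0.15,-0.5],"turn": 0,"hand": 0},{"translation": [0,-0.15,-0.5],"turn": 0,"hand": 0},{"translation": [0,-0.15,-0.5],"turn": 0,"hand": 0}])

```text
clock: 25.65
position: [0.5147, -0.0231, 0.3495]
orientation: [-0.0, 0.703, 0.711, -0.0]
contact_force: [-0.5, 1.1, -0.9]
width: 0.0425
grip_force: 0.0
```

```bash
python3 - <<'E'
from h import *
s=st(); save('wrist','w10')
for n in ['nut_left_grip','lock_nut_grip','plate_mid','tray_rail']: print(n,[(np.round(d['position'],4).tolist(),round(d['p'],2),np.round(w2px('wrist',d['position'],s)).tolist()) for d in r.look_for('wrist',n)])
s2=dict(s); s2['position']=np.array([.5359,-.0020,.291])
for u,v in [(505,68),(597,270)]: print(px2w('wrist',u,v,.098,s2))
s2['position']=np.array([.4603,-.0978,.3307])
print(px2w('wrist',548,260,.098,s2))
E
```

```text
t 25.65 p [ 0.5147 -0.0231  0.3495] th 90.6 F [-0.5  1.1 -0.9] M [-0.01  0.02 -0.  ] w 0.0425 j7 -0.36
nut_left_grip [([0.6209, 0.0878, 0.0822], 0.64, [471.0, 49.0])]
lock_nut_grip [([0.6911, -0.0144, 0.0885], 0.58, [546.0, 195.0])]
plate_mid [([0.627, -0.0117, 0.0522], 0.89, [444.0, 180.0])]
tray_rail [([0.5878, -0.0038, 0.0118], 0.74, [389.0, 162.0]), ([0.6218, 0.0855, 0.0902], 0.57, [477.0, 51.0])]
[0.6262176  0.08898291 0.098     ]
[ 0.69888045 -0.01894277  0.098     ]
[ 0.62651222 -0.12934444  0.098     ]
```

View pics/w10.png

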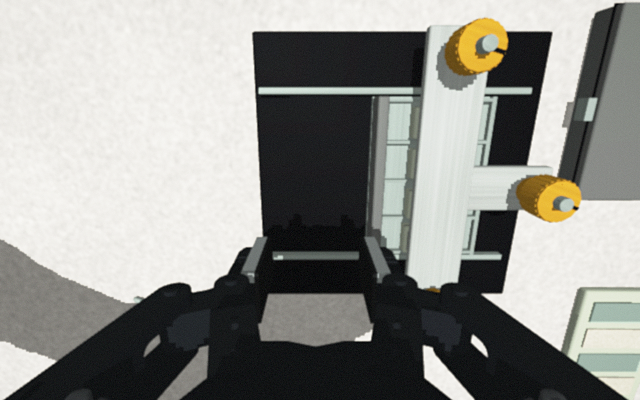

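The tray is home: rail at columns 372-388, and the lip is now behind the plate. The left nut stud is at (490,43) and the lock stud at (566,205).

```bash
python3 - <<'E'
from h import *
plan([(.627,.087,.30,135),(.627,.087,.233,135)])
E
```

```text
(0.627, 0.087, 0.3, 135) -> [0.363, 0.378, 0.165] turn -0.493 rows 5
(0.627, 0.087, 0.233, 135) -> [0.0, 0.0, 0.223] turn 0.0 rows 2
```

Request:
move_arm(series=[{"translation": [0.363,0.378,0.1],"turn": -0.493,"hand": 0.25},{"translation": [0.363,0.378,0.165],"turn": -0.493,"hand": 0.25},{"translation": [0.363,0.378,0.165],"turn": -0.493,"hand": 0.25},{"translation": [0.363,0.378,0.165],"turn": -0.493,"hand": 0.25},{"translation": [0.363,0.378,0.165],"turn": -0.493,"hand": 0.25},{"translation": [0.363,0.378,0.165],"turn": -0.493,"hand": 0.25},{"translation": [0.363,0.378,0.165],"turn": -0.493,"hand": 0.25}])

```text
clock: 26.78
position: [0.6269, 0.0868, 0.3009]
orientation: [0.0, 0.384, 0.923, 0.0]
contact_force: [-0.2, 0.7, 0.6]
width: 0.0533
grip_force: 0.0
```

```bash
python3 - <<'E'
from h import *
s=st(); save('wrist','w11')
for n in ['nut_left_grip']: print(n,[(np.round(d['position'],4).tolist(),round(d['p'],2),np.round(w2px('wrist',d['position'],s)).tolist()) for d in r.look_for('wrist',n)])
print(w2px('wrist',[.627,.087,.098],s))
a=cv2.imread('pics/w11.png')[150:400,180:480]; cv2.imwrite('pics/w11c.png',cv2.resize(a,None,fx=2,fy=2))
E
```

```text
t 26.77 p [0.6269 0.0868 0.3009] th 134.81 F [-0.2  0.7  0.6] M [-0.02 -0.07 -0.01] w 0.0533 j7 0.16
nut_left_grip [([0.6237, 0.0921, 0.0848], 0.89, [315.0, 215.0])]
(np.float64(312.77902988882187), np.float64(231.72074701654552))
```

View pics/w11c.png

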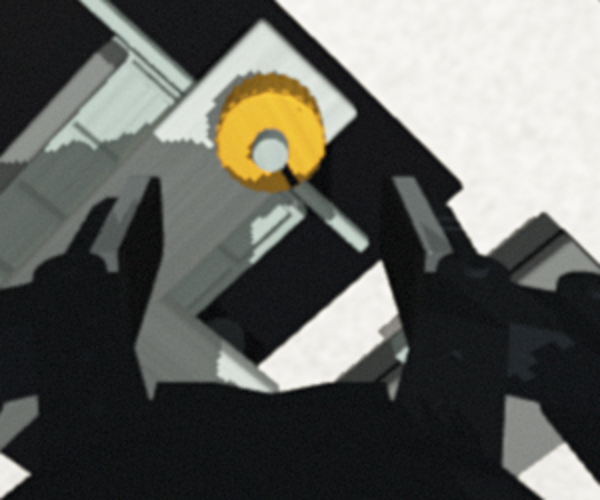

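Crop: the left nut's stud is at (270,153), and its black index mark points to (293,178), which is about world +x. The nut lies between the fingers.

```bash
python3 - <<'E'
from h import *
s=st(); print(px2w('wrist',315,226.5,.098,s))
plan([(.6262,.0884,.233,134.8)])
E
```

```text
t 26.88 p [0.6269 0.0869 0.3009] th 134.87 F [-0.8  0.6 -0.2] M [ 0.05 -0.01 -0.01] w 0.0533 j7 0.16
[0.62557164 0.09043894 0.098     ]
(0.6262, 0.0884, 0.233, 134.8) -> [0.005, 0.002, 0.226] turn 0.001 rows 2
```

Request:
move_arm(series=[{"translation": [0.005,0.002,0.1],"turn": 0,"hand": 0.25},{"translation": [0.005,0.002,0.18],"turn": 0,"hand": 0.25},{"translation": [0.005,0.002,0.226],"turn": 0,"hand": 0.25},{"translation": [0.005,0.002,0.226],"turn": 0,"hand": 0.25},{"translation": [0.005,0.002,0.226],"turn": 0,"hand": -1},{"translation": [0.005,0.002,0.226],"turn": 0,"hand": -1},{"translation": [0.005,0.002,0.226],"turn": 0,"hand": -1},{"translation": [0.005,0.002,0.226],"turn": 0,"hand": -1}])

```text
clock: 27.88
position: [0.6261, 0.088, 0.2342]
orientation: [0.0, 0.383, 0.924, -0.001]
contact_force: [-9.9, -5.5, 12.4]
width: 0.0326
grip_force: 58.4
```

```bash
python3 - <<'E'
from h import *
s=st(); M=T(s); print('F tool',np.round(M[:3,:3].T@s['contact_force'],1))
E
```

```text
t 27.88 p [0.6261 0.088  0.2342] th 134.93 F [-9.9 -5.5 12.4] M [-1.05  2.02 -0.06] w 0.0326 j7 0.12
F tool [  3.  -10.9 -12.4]
```

Request:
move_arm(series=[{"translation": [0,-0.007,0],"turn": 0.06,"hand": -1},{"translation": [0,-0.007,0.002],"turn": 0.17,"hand": -1},{"translation": [0,-0.007,0.004],"turn": 0.28,"hand": -1},{"translation": [0,-0.007,0.006],"turn": 0.39,"hand": -1},{"translation": [0,-0.007,0.008],"turn": 0.5,"hand": -1},{"translation": [0,-0.007,0.01],"turn": 0.61,"hand": -1},{"translation": [0,-0.007,0.012],"turn": 0.72,"hand": -1},{"translation": [0,-0.007,0.014],"turn": 0.83,"hand": -1},{"translation": [0,-0.007,0.016],"turn": 0.94,"hand": -1},{"translation": [0,-0.007,0.017],"turn": 1,"hand": -1}])

```text
clock: 29.12
position: [0.6257, 0.0874, 0.2293]
orientation: [0.0, 0.925, 0.38, 0.002]
contact_force: [4.6, 0.8, 4.3]
width: 0.0325
grip_force: 60.5
```

```bash
python3 - <<'E'
from h import *
s=st(); M=T(s); print('F tool',np.round(M[:3,:3].T@s['contact_force'],1))
E
```

```text
t 29.12 p [0.6257 0.0874 0.2293] th 44.73 F [4.6 0.8 4.3] M [ 0.15 -1.07  0.07] w 0.0325 j7 -1.09
F tool [ 3.9  2.7 -4.3]
```

```bash
python3 - <<'E'
from h import *
plan([(.626,.0873,.30,44.7),(.628,-.132,.30,135),(.628,-.132,.233,135)],start=(.6257,.0874,.2293,44.7))
E
```

```text
(0.626, 0.0873, 0.3, 44.7) -> [0.0, 0.001, -0.236] turn 0.0 rows 2
(0.628, -0.132, 0.3, 135) -> [-0.509, 0.524, -0.0] turn -1.003 rows 9
(0.628, -0.132, 0.233, 135) -> [0.0, 0.0, 0.223] turn 0.0 rows 2
```

Request:
move_arm(series=[{"translation": [0,0,0],"turn": 0,"hand": 0.25},{"translation": [0,0,0],"turn": 0,"hand": 0.25},{"translation": [0,0,0],"turn": 0,"hand": 0.25},{"translation": [0,0,-0.12],"turn": 0,"hand": 0.25},{"translation": [0,0,-0.236],"turn": 0,"hand": 0.25},{"translation": [0,0,-0.236],"turn": 0,"hand": 0.25}])

```text
clock: 29.88
position: [0.6252, 0.0869, 0.3009]
orientation: [0.0, 0.924, 0.383, 0.002]
contact_force: [0.4, -0.6, -0.5]
width: 0.0537
grip_force: 0.0
```

Request:
move_arm(series=[{"translation": [-0.12,0.12,0],"turn": -0.12,"hand": 0.25},{"translation": [-0.24,0.24,0],"turn": -0.24,"hand": 0.25},{"translation": [-0.36,0.37,0],"turn": -0.36,"hand": 0.25},{"translation": [-0.509,0.524,0],"turn": -0.48,"hand": 0.25},{"translation": [-0.509,0.524,0],"turn": -0.6,"hand": 0.25},{"translation": [-0.509,0.524,0],"turn": -0.71,"hand": 0.25},{"translation": [-0.509,0.524,0],"turn": -0.83,"hand": 0.25},{"translation": [-0.509,0.524,0],"turn": -0.95,"hand": 0.25},{"translation": [-0.509,0.524,0],"turn": -1,"hand": 0.25},{"translation": [-0.509,0.524,0],"turn": -1,"hand": 0.25}])

```text
clock: 31.12
position: [0.6278, -0.1323, 0.2978]
orientation: [-0.001, 0.383, 0.924, 0.0]
contact_force: [0.3, 0.2, -0.3]
width: 0.0534
grip_force: 0.0
```

```bash
python3 - <<'E'
from h import *
s=st(); f=save('wrist','w12'); print(w2px('wrist',[.628,-.132,.098],s))
a=f[180:280,265:365].astype(int); m=(abs(a[:,:,0]-a[:,:,2])<25)&(a.sum(2)>300); o=(a[:,:,0]-a[:,:,2]>90)
print('orange centroid',np.argwhere(o).mean(0)[::-1]+[265,180],o.sum())
for y in range(0,100,4): print(''.join('o' if o[y,x] else ('s' if m[y,x] else '.') for x in range(0,100,2)))
plan([(.628,-.132,.233,135)])
E
```

```text
t 31.12 p [ 0.6278 -0.1323  0.2978] th 134.95 F [ 0.3  0.2 -0.3] M [ 0.01 -0.   -0.02] w 0.0534 j7 0.5
(np.float64(313.13853180422933), np.float64(234.43669726123858))
orange centroid [315.26631478 218.96401152] 2084
...............sssssssssssssssssssssssssssssssssss
s............sssssssssssssssssssssssssssssssssssss
sss........sssssssssssssssssssssssssssssssssssssss
sssss....ssssssssssss..ooo.oo.ssssssssssssssssssss
ssssssssssssssssssooooooooooooooo.ssssssssssssssss
sssssssssssssss.ooo.ooooooooooooooo.ssssssssssssss
ssssssssssssss.ooooooooooooooooooooo.sssssssssssss
sssssssssssss.oooooooooooooooooooooooosssssssssss.
sssssssssssssooooooooooooooooooooooooo.ssssssss...
ssssssssssss.oooooooooooooooooooooooooossssss.....
sssssssssss.ooooooooooo.sss.ooooooooooo.sss.......
ssssssssssssoooooooooo..sssss.oooooooooo..........
sssssssssss.ooooooooo.ssssssssoooooooooo..........
ssssssssssss.oooooooosssssssssoooooooo............
sssssssssssss.ooooooo.ssssssssoooooooo............
ssssssssssssss.oooooooo.sss......ooo..............
ssssssssssssssss.ooooooooooooo....................
sssssssssssssssssss..ooooooooo..ssss..............
ssssssssssssssssssssssssssssssssssssss............
sssssssssssssssssssssssssssssssssssssssss.........
sssssssssssssssssssssssssssssssssssssssssss.......
sssssssssssssssssssssssssssssssssssssssssssss.....
ssssssssssssssssssssssssssssssssssssssssssssssss..
ssssssssssssssssssssssssssssssssssssssssssssssssss
ssssssssssssssssssssssssssssssssssssssssssssssssss
(0.628, -0.132, 0.233, 135) -> [0.0, 0.001, 0.216] turn -0.001 rows 2
```

Request:
move_arm(series=[{"translation": [0,0.002,0.1],"turn": 0,"hand": 0.25},{"translation": [0,0.002,0.18],"turn": 0,"hand": 0.25},{"translation": [0,0.002,0.216],"turn": 0,"hand": 0.25},{"translation": [0,0.002,0.216],"turn": 0,"hand": 0.25},{"translation": [0,0.002,0.216],"turn": 0,"hand": -1},{"translation": [0,0.002,0.216],"turn": 0,"hand": -1},{"translation": [0,0.002,0.216],"turn": 0,"hand": -1},{"translation": [0,0.002,0.216],"turn": 0,"hand": -1}])

```text
clock: 32.17
position: [0.6282, -0.1321, 0.235]
orientation: [0.0, 0.383, 0.924, -0.0]
contact_force: [-5.8, -2.1, 10.1]
width: 0.0325
grip_force: 58.7
```

```bash
cat >> h.py <<'E'
def ft():
    s=st(); M=T(s); print('F tool',np.round(M[:3,:3].T@s['contact_force'],1))
E
python3 -c "
from h import *
ft()"
```

```text
t 32.17 p [ 0.6282 -0.1321  0.235 ] th 134.93 F [-5.8 -2.1 10.1] M [-0.37  1.31  0.01] w 0.0325 j7 0.46
F tool [  2.6  -5.6 -10.1]
```

Request:
move_arm(series=[{"translation": [0,-0.003,0],"turn": 0.06,"hand": -1},{"translation": [0,-0.003,0.002],"turn": 0.17,"hand": -1},{"translation": [0,-0.003,0.004],"turn": 0.28,"hand": -1},{"translation": [0,-0.003,0.006],"turn": 0.39,"hand": -1},{"translation": [0,-0.003,0.008],"turn": 0.5,"hand": -1},{"translation": [0,-0.003,0.01],"turn": 0.61,"hand": -1},{"translation": [0,-0.003,0.012],"turn": 0.72,"hand": -1},{"translation": [0,-0.003,0.014],"turn": 0.83,"hand": -1},{"translation": [0,-0.003,0.016],"turn": 0.94,"hand": -1},{"translation": [0,-0.003,0.017],"turn": 1,"hand": -1}])

```text
clock: 33.42
position: [0.6282, -0.1323, 0.23]
orientation: [0.001, 0.925, 0.38, 0.001]
contact_force: [1.8, -1.5, 4.7]
width: 0.0322
grip_force: 59.8
```

```bash
python3 -c "
from h import *
ft()
plan([(.628,-.1325,.30,44.7),(.626,.0873,.30,135),(.626,.0873,.228,135)],start=(.6278,-.1326,.23,44.7))
"
```

```text
t 33.42 p [ 0.6282 -0.1323  0.23  ] th 44.71 F [ 1.8 -1.5  4.7] M [-0.29 -0.16  0.05] w 0.0322 j7 -0.78
F tool [ 0.2  2.4 -4.6]
(0.628, -0.1325, 0.3, 44.7) -> [0.001, 0.0, -0.233] turn 0.0 rows 2
(0.626, 0.0873, 0.3, 135) -> [0.511, -0.525, -0.0] turn -1.003 rows 9
(0.626, 0.0873, 0.228, 135) -> [0.0, 0.0, 0.24] turn 0.0 rows 2
```

Request:
move_arm(series=[{"translation": [0,0,0],"turn": 0,"hand": 0.25},{"translation": [0,0,0],"turn": 0,"hand": 0.25},{"translation": [0,0,0],"turn": 0,"hand": 0.25},{"translation": [0,0,-0.12],"turn": 0,"hand": 0.25},{"translation": [0,0,-0.233],"turn": 0,"hand": 0.25},{"translation": [0,0,-0.233],"turn": 0,"hand": 0.25}])

```text
clock: 34.17
position: [0.6281, -0.1325, 0.3008]
orientation: [0.001, 0.924, 0.383, 0.002]
contact_force: [-0.8, 1.1, -0.3]
width: 0.0533
grip_force: 0.0
```

Request:
move_arm(series=[{"translation": [0.12,-0.12,0],"turn": -0.12,"hand": 0.25},{"translation": [0.24,-0.24,0],"turn": -0.24,"hand": 0.25},{"translation": [0.36,-0.37,0],"turn": -0.36,"hand": 0.25},{"translation": [0.511,-0.525,0],"turn": -0.48,"hand": 0.25},{"translation": [0.511,-0.525,0],"turn": -0.6,"hand": 0.25},{"translation": [0.511,-0.525,0],"turn": -0.71,"hand": 0.25},{"translation": [0.511,-0.525,0],"turn": -0.83,"hand": 0.25},{"translation": [0.511,-0.525,0],"turn": -0.95,"hand": 0.25},{"translation": [0.511,-0.525,0],"turn": -1,"hand": 0.25},{"translation": [0.511,-0.525,0],"turn": -1,"hand": 0.25}])

```text
clock: 35.42
position: [0.6248, 0.0872, 0.2978]
orientation: [-0.001, 0.383, 0.924, -0.0]
contact_force: [-0.5, -0.0, -0.4]
width: 0.0531
grip_force: 0.0
```

```bash
cat >> h.py <<'E'
def nut(n,p):
    s=st(); f=save('wrist',n); u,v=map(int,w2px('wrist',list(p)+[.098],s)); print('pred',u,v)
    a=f[v-50:v+40,u-45:u+45].astype(int); m=(abs(a[:,:,0]-a[:,:,2])<25)&(a.sum(2)>300); o=(a[:,:,0]-a[:,:,2]>90)
    for y in range(0,90,4): print(v-50+y,''.join('o' if o[y,x] else ('s' if m[y,x] else '.') for x in range(0,90,2)))
E
python3 -c "
from h import *
nut('w13',(.626,.0873))
plan([(.626,.0873,.228,135)])"
```

```text
t 35.42 p [0.6248 0.0872 0.2978] th 134.96 F [-0.5 -0.  -0.4] M [ 0.   -0.05  0.04] w 0.0531 j7 0.16
pred 314 235
185 ..........sssssssssssssssssssssssss.......sss
189 ss.......sssssssssss........sssssssss.......s
193 sssss..ssssssssss.ooooooooooooo.sssssss......
197 sssssssssssssss.ooooooooooooooooo.sssssss....
201 s.sssssssssss..oooooooooooooooooooo.sssssss..
205 ssssssssssss.ooooooooooooooooooooooosssssssss
209 ssssssssssssooooooooooooooooooooooooossssssss
213 sssssssssss.ooooooooooooooooooooooooosssssss.
217 sssssssssssooooooooooo.sss.ooooooooooossss...
221 ssssssssss.oooooooooo..sssssooooooooooss.....
225 sssssssssssooooooooo..ssssss.oooooooo........
229 sssssssssssooooooo..sssssssssoooooo.o........
233 ssssssssssss.o....oosssssssssooooooo.........
237 ssssssssssssss.oooooosssssss.oooooo..........
241 sssssssssssssss..ooooo....ooooooo............
245 ssssssssssssssssss..ooooooooo................
249 sssssssssssssssssssssssss.....ssss...........
253 sssssssssssssssssssssss..s..sss..sss.........
257 sssssssssssssssssssss..ssssssss.....ss.......
261 sssssssssssssssssss.sssssssssssss...ssssss...
265 ssssssssssssssssss.ssssssssssss.......ssssss.
269 sssssssssssssss.s..sssss.ssss...........sssss
273 sssssssssssssss.s..sss.ssss................ss
(0.626, 0.0873, 0.228, 135) -> [-0.003, 0.003, 0.233] turn -0.001 rows 2
```

Request:
move_arm(series=[{"translation": [-0.003,0.002,0.1],"turn": 0,"hand": 0.25},{"translation": [-0.003,0.002,0.18],"turn": 0,"hand": 0.25},{"translation": [-0.003,0.002,0.233],"turn": 0,"hand": 0.25},{"translation": [-0.003,0.002,0.233],"turn": 0,"hand": 0.25},{"translation": [-0.003,0.002,0.233],"turn": 0,"hand": -1},{"translation": [-0.003,0.002,0.233],"turn": 0,"hand": -1},{"translation": [-0.003,0.002,0.233],"turn": 0,"hand": -1},{"translation": [-0.003,0.002,0.233],"turn": 0,"hand": -1}])

```text
clock: 36.48
position: [0.626, 0.0872, 0.2297]
orientation: [0.0, 0.383, 0.924, 0.0]
contact_force: [-3.0, -1.4, 6.7]
width: 0.0323
grip_force: 59.1
```

Request:
move_arm(series=[{"translation": [0,-0.002,0],"turn": 0.06,"hand": -1},{"translation": [0,-0.002,0.002],"turn": 0.17,"hand": -1},{"translation": [0,-0.002,0.004],"turn": 0.28,"hand": -1},{"translation": [0,-0.002,0.006],"turn": 0.39,"hand": -1},{"translation": [0,-0.002,0.008],"turn": 0.5,"hand": -1},{"translation": [0,-0.002,0.01],"turn": 0.61,"hand": -1},{"translation": [0,-0.002,0.012],"turn": 0.72,"hand": -1},{"translation": [0,-0.002,0.014],"turn": 0.83,"hand": -1},{"translation": [0,-0.002,0.016],"turn": 0.94,"hand": -1},{"translation": [0,-0.002,0.017],"turn": 1,"hand": -1}])

```text
clock: 37.72
position: [0.6257, 0.0871, 0.2247]
orientation: [-0.0, 0.925, 0.38, 0.001]
contact_force: [-1.5, 1.1, 7.1]
width: 0.0323
grip_force: 60.3
```

```bash
python3 -c "
from h import *
ft()
plan([(.626,.0873,.30,44.7),(.628,-.1325,.30,135),(.628,-.1325,.228,135)],start=(.626,.0873,.2235,44.9))
"
```

```text
t 37.73 p [0.6257 0.0871 0.2247] th 44.72 F [-1.5  1.1  7.1] M [0.08 0.3  0.11] w 0.0323 j7 -1.08
F tool [-0.3 -1.9 -7.1]
(0.626, 0.0873, 0.3, 44.7) -> [0.0, 0.0, -0.255] turn 0.002 rows 2
(0.628, -0.1325, 0.3, 135) -> [-0.511, 0.525, -0.0] turn -1.003 rows 9
(0.628, -0.1325, 0.228, 135) -> [0.0, 0.0, 0.24] turn 0.0 rows 2
```

Request:
move_arm(series=[{"translation": [0,0,0],"turn": 0,"hand": 0.25},{"translation": [0,0,0],"turn": 0,"hand": 0.25},{"translation": [0,0,0],"turn": 0,"hand": 0.25},{"translation": [0,0,-0.12],"turn": 0,"hand": 0.25},{"translation": [0,0,-0.255],"turn": 0,"hand": 0.25},{"translation": [0,0,-0.255],"turn": 0,"hand": 0.25}])

```text
clock: 38.48
position: [0.626, 0.0867, 0.3028]
orientation: [0.0, 0.924, 0.383, 0.002]
contact_force: [0.2, -0.2, -0.2]
width: 0.0531
grip_force: 0.0
```

Request:
move_arm(series=[{"translation": [-0.12,0.12,0],"turn": -0.12,"hand": 0.25},{"translation": [-0.24,0.24,0],"turn": -0.24,"hand": 0.25},{"translation": [-0.36,0.37,0],"turn": -0.36,"hand": 0.25},{"translation": [-0.511,0.525,0],"turn": -0.48,"hand": 0.25},{"translation": [-0.511,0.525,0],"turn": -0.6,"hand": 0.25},{"translation": [-0.511,0.525,0],"turn": -0.71,"hand": 0.25},{"translation": [-0.511,0.525,0],"turn": -0.83,"hand": 0.25},{"translation": [-0.511,0.525,0],"turn": -0.95,"hand": 0.25},{"translation": [-0.511,0.525,0],"turn": -1,"hand": 0.25},{"translation": [-0.511,0.525,0],"turn": -1,"hand": 0.25}])

```text
clock: 39.72
position: [0.6282, -0.1332, 0.2993]
orientation: [-0.0, 0.383, 0.924, 0.0]
contact_force: [-0.6, -0.8, 0.4]
width: 0.0535
grip_force: 0.0
```

```bash
python3 -c "
from h import *
nut('w14',(.628,-.1325))
plan([(.628,-.1325,.228,135)])"
```

```text
t 39.73 p [ 0.6282 -0.1332  0.2993] th 134.96 F [-0.6 -0.8  0.4] M [-0.03 -0.   -0.06] w 0.0535 j7 0.51
pred 313 232
182 ...........ssssssssssssssssssssssssssssssssss
186 ss.......ssssssssssssss.sssssssssssssssssssss
190 ssss...ssssssssss...oooooooooo.ssssssssssssss
194 sssssssssssssss..o.oooooooooooooo.sssssssssss
198 ssssssssssssss.oooooooooooooooooooossssssssss
202 sssssssssssssoooooooooooooooooooooo.sssssssss
206 ssssssssssss.ooooooooooooooooooooooo.ssssssss
210 sssssssssss.ooooooooooooooooooooooooo.ssssss.
214 sssssssssssoooooooooooo...ooooooooooo.ssss...
218 sssssssssssoooooooooo.ssssssooooooooooss.....
222 ssssssssss.ooooooooo..ssssss.ooooooooo.......
226 sssssssssss.ooooooo.sssssssssoooooooo........
230 ssssssssssssoooo....sssssssssooooooo.........
234 sssssssssssss....oooosssssssooooooo..........
238 sssssssssssssss.oooooo.....oooooo............
242 ssssssssssssssssss.ooooooooooo...............
246 ssssssssssssssssssssssssssssssssss...........
250 ssssssssssssssssssssssssssssssssssss.........
254 sssssssssssssssssssssssssssssssssssssss......
258 ssssssssssssssssssssssssssssssssssssssssss...
262 ssssssssssssssssssssssssssssssssssssssssssss.
266 sssssssssssssssssssssssssssssssssssssssssssss
270 sssssssssssssssssssssssssssssssssssssssssssss
(0.628, -0.1325, 0.228, 135) -> [0.002, 0.001, 0.238] turn -0.001 rows 2
```

Request:
move_arm(series=[{"translation": [0.002,0.001,0.1],"turn": 0,"hand": 0.25},{"translation": [0.002,0.001,0.18],"turn": 0,"hand": 0.25},{"translation": [0.002,0.001,0.238],"turn": 0,"hand": 0.25},{"translation": [0.002,0.001,0.238],"turn": 0,"hand": 0.25},{"translation": [0.002,0.001,0.238],"turn": 0,"hand": -1},{"translation": [0.002,0.001,0.238],"turn": 0,"hand": -1},{"translation": [0.002,0.001,0.238],"turn": 0,"hand": -1},{"translation": [0.002,0.001,0.238],"turn": 0,"hand": -1}])

```text
clock: 40.78
position: [0.6282, -0.1325, 0.2298]
orientation: [0.001, 0.383, 0.924, 0.0]
contact_force: [-3.4, 0.1, 5.7]
width: 0.0324
grip_force: 59.0
```

Request:
move_arm(series=[{"translation": [0,-0.002,0],"turn": 0.06,"hand": -1},{"translation": [0,-0.002,0.002],"turn": 0.17,"hand": -1},{"translation": [0,-0.002,0.004],"turn": 0.28,"hand": -1},{"translation": [0,-0.002,0.006],"turn": 0.39,"hand": -1},{"translation": [0,-0.002,0.008],"turn": 0.5,"hand": -1},{"translation": [0,-0.002,0.01],"turn": 0.61,"hand": -1},{"translation": [0,-0.002,0.012],"turn": 0.72,"hand": -1},{"translation": [0,-0.002,0.014],"turn": 0.83,"hand": -1},{"translation": [0,-0.002,0.016],"turn": 0.94,"hand": -1},{"translation": [0,-0.002,0.017],"turn": 1,"hand": -1}])

```text
clock: 42.02
position: [0.6281, -0.1326, 0.2248]
orientation: [0.0, 0.925, 0.38, 0.001]
contact_force: [-0.3, 0.3, 4.3]
width: 0.0323
grip_force: 60.2
```

```bash
python3 -c "
from h import *
ft()
plan([(.628,-.1325,.30,44.7),(.626,.0873,.30,135),(.626,.0873,.223,135)],start=(.628,-.1325,.223,44.9))
"
```

```text
t 42.02 p [ 0.6281 -0.1326  0.2248] th 44.72 F [-0.3  0.3  4.3] M [-0.02  0.09  0.04] w 0.0323 j7 -0.77
F tool [ 0.  -0.4 -4.3]
(0.628, -0.1325, 0.3, 44.7) -> [0.0, 0.0, -0.257] turn 0.002 rows 2
(0.626, 0.0873, 0.3, 135) -> [0.511, -0.525, -0.0] turn -1.003 rows 9
(0.626, 0.0873, 0.223, 135) -> [0.0, 0.0, 0.257] turn 0.0 rows 2
```

Request:
move_arm(series=[{"translation": [0,0,0],"turn": 0,"hand": 0.25},{"translation": [0,0,0],"turn": 0,"hand": 0.25},{"translation": [0,0,0],"turn": 0,"hand": 0.25},{"translation": [0,0,-0.12],"turn": 0,"hand": 0.25},{"translation": [0,0,-0.257],"turn": 0,"hand": 0.25},{"translation": [0,0,-0.257],"turn": 0,"hand": 0.25}])

```text
clock: 42.78
position: [0.6282, -0.133, 0.3035]
orientation: [0.001, 0.924, 0.383, 0.002]
contact_force: [0.4, 0.5, -0.2]
width: 0.0529
grip_force: 0.0
```

Request:
move_arm(series=[{"translation": [0.12,-0.12,0],"turn": -0.12,"hand": 0.25},{"translation": [0.24,-0.24,0],"turn": -0.24,"hand": 0.25},{"translation": [0.36,-0.37,0],"turn": -0.36,"hand": 0.25},{"translation": [0.511,-0.525,0],"turn": -0.48,"hand": 0.25},{"translation": [0.511,-0.525,0],"turn": -0.6,"hand": 0.25},{"translation": [0.511,-0.525,0],"turn": -0.71,"hand": 0.25},{"translation": [0.511,-0.525,0],"turn": -0.83,"hand": 0.25},{"translation": [0.511,-0.525,0],"turn": -0.95,"hand": 0.25},{"translation": [0.511,-0.525,0],"turn": -1,"hand": 0.25},{"translation": [0.511,-0.525,0],"turn": -1,"hand": 0.25}])

```text
clock: 44.02
position: [0.6248, 0.0868, 0.2999]
orientation: [-0.001, 0.383, 0.924, 0.0]
contact_force: [0.6, -0.0, -0.1]
width: 0.053
grip_force: 0.0
```

```bash
python3 -c "
from h import *
nut('w15',(.626,.0873))
plan([(.626,.0873,.223,135)])"
```

```text
t 44.02 p [0.6248 0.0868 0.2999] th 134.96 F [ 0.6 -0.  -0.1] M [ 0.03  0.03 -0.01] w 0.053 j7 0.18
pred 314 233
183 ...........ssssssssssssssssssssssss......ssss
187 ss.......sssssssssss.ooooo...ssssssss......ss
191 sssss..sssssssss..ooooooooooooo.sssssss......
195 ssss.ssssssssss.oooooooooooooooooosssssss....
199 ss.sssssssssss.ooo..ooooooooooooooo.sssssss..
203 sssssssssssssoooooo..ooooooooooooooo.ssssssss
207 ssssssssssss.ooooooo..ooooooooooooooossssssss
211 sssssssssss.ooooooooo..oooooooooooooo.sssss..
215 sssssssssss.ooooooooo..sssssooooooooo.ss.....
219 sssssssssss.oooooooo....ssss.ooooooooo.......
223 sssssssssss.oooooooo..sssssssoooooooo........
227 ssssssssssss.ooooooosssssssssooooooo.........
231 sssssssssssss.oooooosssssssssoooooo..........
235 sssssssssssssssooooo.sssssss.ooooo...........
239 ssssssssssssssssss.oooo....ooo...............
243 sssssssssssssssssssssssss...sss..............
247 ssssssssssssssssssssssss......sss............
251 sssssssssssssssssssss.ssss...s...ss..........
255 sssssssssssssssssssss...ssssss.....ss..s.....
259 sssssssssssssssssss.sssssssssssss....sssss...
263 sssssssssssssssss.sssssssssssss.......ssssss.
267 ssssssssssssssss..sssssssssss...........sssss
271 ssssssssss.sss..sssssssssss...............sss
(0.626, 0.0873, 0.223, 135) -> [-0.002, 0.004, 0.257] turn -0.001 rows 2
```

Request:
move_arm(series=[{"translation": [-0.002,0.003,0.1],"turn": 0,"hand": 0.25},{"translation": [-0.002,0.003,0.18],"turn": 0,"hand": 0.25},{"translation": [-0.002,0.003,0.257],"turn": 0,"hand": 0.25},{"translation": [-0.002,0.003,0.257],"turn": 0,"hand": 0.25},{"translation": [-0.002,0.003,0.257],"turn": 0,"hand": -1},{"translation": [-0.002,0.003,0.257],"turn": 0,"hand": -1},{"translation": [-0.002,0.003,0.257],"turn": 0,"hand": -1},{"translation": [-0.002,0.003,0.257],"turn": 0,"hand": -1}])

```text
clock: 45.08
position: [0.626, 0.0873, 0.2247]
orientation: [0.0, 0.383, 0.924, 0.0]
contact_force: [-2.3, -0.8, 8.3]
width: 0.0325
grip_force: 59.2
```

Request:
move_arm(series=[{"translation": [0,-0.002,0],"turn": 0.06,"hand": -1},{"translation": [0,-0.002,0.002],"turn": 0.12,"hand": -1},{"translation": [0,-0.002,0.004],"turn": 0.18,"hand": -1},{"translation": [0,-0.002,0.004],"turn": 0.2,"hand": -1},{"translation": [0,-0.002,0.004],"turn": 0.2,"hand": -1}])

```text
clock: 45.7
position: [0.6258, 0.0871, 0.2237]
orientation: [0.001, 0.523, 0.852, 0.001]
contact_force: [-1.3, 0.9, 9.1]
width: 0.0327
grip_force: 60.3
```

```bash
python3 -c "
from h import *
ft()"
```

```text
t 45.7 p [0.6258 0.0871 0.2237] th 116.92 F [-1.3  0.9  9.1] M [ 0.19  0.24 -0.13] w 0.0327 j7 -0.12
F tool [ 1.4 -0.7 -9.1]
```

Request:
move_arm(series=[{"translation": [0,0,0.001],"turn": 0.04,"hand": -1},{"translation": [0,0,0.002],"turn": 0.08,"hand": -1},{"translation": [0,0,0.002],"turn": 0.1,"hand": -1},{"translation": [0,0,0.002],"turn": 0.1,"hand": -1}])

```text
clock: 46.2
position: [0.6258, 0.0872, 0.2232]
orientation: [0.001, 0.588, 0.809, 0.001]
contact_force: [-1.5, 0.9, 10.2]
width: 0.0324
grip_force: 60.5
```

```bash
python3 -c "
from h import *
ft()"
```

```text
t 46.2 p [0.6258 0.0872 0.2232] th 107.95 F [-1.5  0.9 10.2] M [0.17 0.4  0.39] w 0.0324 j7 -0.25
F tool [  1.3  -1.1 -10.2]
```

Request:
move_arm(series=[{"translation": [0,0,0],"turn": 0.03,"hand": -1},{"translation": [0,0,0],"turn": 0.05,"hand": -1},{"translation": [0,0,0],"turn": 0.05,"hand": -1}])

```text
clock: 46.58
position: [0.6258, 0.0872, 0.2231]
orientation: [0.001, 0.62, 0.785, 0.001]
contact_force: [-2.1, 1.2, 8.9]
width: 0.0321
grip_force: 60.5
```

```bash
python3 -c "
from h import *
ft()"
```

```text
t 46.58 p [0.6258 0.0872 0.2231] th 103.44 F [-2.1  1.2  8.9] M [ 0.2   0.28 -0.01] w 0.0321 j7 -0.31
F tool [ 1.6 -1.7 -8.9]
```

Request:
move_arm(series=[{"translation": [0,0,0],"turn": 0.03,"hand": -1},{"translation": [0,0,0],"turn": 0.05,"hand": -1},{"translation": [0,0,0],"turn": 0.05,"hand": -1}])

```text
clock: 46.95
position: [0.6259, 0.0862, 0.2231]
orientation: [0.001, 0.65, 0.76, 0.0]
contact_force: [-0.8, -3.7, 9.0]
width: 0.0322
grip_force: 60.6
```

```bash
python3 -c "
from h import *
ft()"
```

```text
t 46.95 p [0.6259 0.0862 0.2231] th 98.9 F [-0.8 -3.7  9. ] M [-1.06  0.13 -0.01] w 0.0322 j7 -0.37
F tool [-3.5 -1.3 -9. ]
```

Request:
move_arm(series=[{"translation": [0,0,0],"turn": 0.03,"hand": -1},{"translation": [0,0,0.001],"turn": 0.06,"hand": -1}])

```text
clock: 47.2
position: [0.6259, 0.0862, 0.2229]
orientation: [0.001, 0.686, 0.728, 0.0]
contact_force: [-3.6, -5.2, 15.1]
width: 0.0324
grip_force: 61.4
```

```bash
python3 -c "
from h import *
ft(); print(np.round(r.sense()['joint_torque'],3))"
```

```text
t 47.2 p [0.6259 0.0862 0.2229] th 93.44 F [-3.6 -5.2 15.1] M [-1.05  0.74  0.71] w 0.0324 j7 -0.44
F tool [ -5.   -3.8 -15.1]
[ -1.74  -95.206  -6.997 -17.456  -0.602  -1.403   0.385]
```

Request:
move_arm(series=[{"translation": [0,0,0],"turn": 0.04,"hand": -1},{"translation": [0,0,0],"turn": 0.08,"hand": -1}])

```text
clock: 47.45
position: [0.6258, 0.0868, 0.2228]
orientation: [0.001, 0.73, 0.684, 0.001]
contact_force: [-2.4, 1.1, 11.0]
width: 0.0326
grip_force: 61.1
```

```bash
python3 -c "
from h import *
ft(); print(np.round(r.sense()['joint_torque'],3))"
```

```text
t 47.45 p [0.6258 0.0868 0.2228] th 86.28 F [-2.4  1.1 11. ] M [0.17 0.61 1.15] w 0.0326 j7 -0.53
F tool [  1.   -2.4 -11. ]
[ 2.7700e-01 -9.7761e+01 -4.5240e+00 -1.7688e+01  3.4000e-02 -5.1400e-01
  3.6300e-01]
```

```bash
python3 -c "
from h import *
plan([(.626,.0873,.30,86),(.628,-.1325,.30,135)],start=(.6258,.0868,.2225,86.2))
plan([(.628,-.1325,.30,135)],start=(.626,.0873,.30,135))
"
```

```text
(0.626, 0.0873, 0.3, 86) -> [0.002, 0.001, -0.258] turn 0.002 rows 2
(0.628, -0.1325, 0.3, 135) -> [-0.73, 0.058, -0.0] turn -0.544 rows 5
(0.628, -0.1325, 0.3, 135) -> [-0.523, -0.513, -0.0] turn 0.0 rows 4
```

Request:
move_arm(series=[{"translation": [0,0,0],"turn": 0,"hand": 0.25},{"translation": [0,0,0],"turn": 0,"hand": 0.25},{"translation": [0,0,0],"turn": 0,"hand": 0.25},{"translation": [0,0,-0.12],"turn": 0,"hand": 0.25},{"translation": [0,0,-0.257],"turn": -0.12,"hand": 0.25},{"translation": [0,0,-0.257],"turn": -0.24,"hand": 0.25},{"translation": [0,0,-0.257],"turn": -0.36,"hand": 0.25},{"translation": [0,0,-0.257],"turn": -0.48,"hand": 0.25},{"translation": [0,0,-0.257],"turn": -0.542,"hand": 0.25},{"translation": [0,0,-0.257],"turn": -0.542,"hand": 0.25}])

```text
clock: 48.7
position: [0.6255, 0.0866, 0.2984]
orientation: [-0.0, 0.382, 0.924, 0.0]
contact_force: [-0.0, 0.0, 0.7]
width: 0.0536
grip_force: 0.0
```

```bash
python3 -c "
from h import *
nut('w16',(.626,.0873))
plan([(.628,-.1325,.30,135)])"
```

```text
t 48.7 p [0.6255 0.0866 0.2984] th 135.11 F [-0.   0.   0.7] M [ 0.01  0.01 -0.07] w 0.0536 j7 0.18
pred 313 233
183 s.........ssssssssssssssssssssssssss......sss
187 sss.....sssssssssss.ooooooooo..sssssss......s
191 sssss.ssssssssss..oooo.oooooooooo.ssssss.....
195 .sssssssssssss...oooooo..ooooooooo.sssssss...
199 sssssssssssss.ooooooooo..oooooooooo.ssssssss.
203 sssssssssssssoooooooooo..ooooooooooo.ssssssss
207 ssssssssssss.ooooooooooo.oooooooooooosssssss.
211 sssssssssss.ooooooooooo...ooooooooooo.ssss...
215 ssssssssssssooooooooos.sssss.oooooooooss.....
219 sssssssssss.oooooooo..s.sssssooooooooo.......
223 ssssssssssssoooooooo..sssssssoooooooo........
227 sssssssssssssooooooo.ssssssssooooooo.........
231 sssssssssssss.oooooosssssssssoooooo..........
235 ssssssssssssssssooooossssssssooo.............
239 sssssssssssssssssss..oo....oo................
243 ssssssssssssssssssssssssss..sss..............
247 sssssssssssssssssssssss.......sss............
251 sssssssssssssssssssss..s.....ss..ss..........
255 sssssssssssssssssss.ss.ssssssss....sss.......
259 sssssssssssssssss.s.sssssssssssss....sssss...
263 sssssssssssssss.s..ssssssss.ssss......ssssss.
267 sssssssssssss.sss..ssssssssss...........sssss
271 ssssssssss..ss.ss..ssssssss................ss
(0.628, -0.1325, 0.3, 135) -> [-0.522, -0.511, -0.005] turn 0.0 rows 4
```

Request:
move_arm(series=[{"translation": [-0.2,-0.2,0],"turn": 0,"hand": 0.25},{"translation": [-0.4,-0.39,0],"turn": 0,"hand": 0.25},{"translation": [-0.522,-0.511,0],"turn": 0,"hand": 0.25},{"translation": [-0.522,-0.511,0],"turn": 0,"hand": 0.25},{"translation": [-0.522,-0.511,0],"turn": 0,"hand": 0.25},{"translation": [-0.522,-0.511,0],"turn": 0,"hand": 0.25},{"translation": [-0.522,-0.511,0],"turn": 0,"hand": 0.25}])

```text
clock: 49.62
position: [0.6285, -0.1311, 0.2986]
orientation: [-0.0, 0.381, 0.925, 0.0]
contact_force: [-0.2, -0.0, -0.2]
width: 0.0533
grip_force: 0.0
```

```bash
python3 -c "
from h import *
nut('w17',(.628,-.1325))
plan([(.628,-.1325,.223,135)])"
```

```text
t 49.62 p [ 0.6285 -0.1311  0.2986] th 135.2 F [-0.2 -0.  -0.2] M [-0.02 -0.03  0.01] w 0.0533 j7 0.52
pred 310 234
184 ...........ssssssssssssssssssssssssssssssssss
188 sss......sssssssssss.o.ooooo.ssssssssssssssss
192 sssss..ssssssssss.ooooooooooooo..ssssssssssss
196 sssssssssssssssooooooooooooooooooo.ssssssssss
200 sssssssssssss..oooooooooooooooooooo.sssssssss
204 sssssssssssssooooo..oooooooooooooooo.ssssssss
208 ssssssssssss.oooooo..oooooooooooooooossssssss
212 sssssssssss.oooooooo...oooooooooooooo.sssss..
216 sssssssssss.ooooooooo.sssss.ooooooooo.sss....
220 sssssssssssooooooooo..ssssss.ooooooooos......
224 ssssssssssssoooooooo..ssssss.oooooooo........
228 ssssssssssssoooooooosssssssssooooooo.........
232 sssssssssssss.oooooosssssssssoooooo..........
236 sssssssssssssss.oooo.sssssss.oooo............
240 ssssssssssssssssss.ooo.....ooo...............
244 ssssssssssssssssssssssss...ssssss............
248 sssssssssssssssssssssssssssssssssss..........
252 sssssssssssssssssssssssssssssssssssss........
256 ssssssssssssssssssssssssssssssssssssssss.....
260 ssssssssssssssssssssssssssssssssssssssssss...
264 sssssssssssssssssssssssssssssssssssssssssssss
268 sssssssssssssssssssssssssssssssssssssssssssss
272 sssssssssssssssssssssssssssssssssssssssssssss
(0.628, -0.1325, 0.223, 135) -> [-0.002, -0.004, 0.252] turn 0.002 rows 2
```

Request:
move_arm(series=[{"translation": [-0.002,-0.003,0.1],"turn": 0,"hand": 0.25},{"translation": [-0.002,-0.003,0.18],"turn": 0,"hand": 0.25},{"translation": [-0.002,-0.003,0.252],"turn": 0,"hand": 0.25},{"translation": [-0.002,-0.003,0.252],"turn": 0,"hand": 0.25},{"translation": [-0.002,-0.003,0.252],"turn": 0,"hand": -1},{"translation": [-0.002,-0.003,0.252],"turn": 0,"hand": -1},{"translation": [-0.002,-0.003,0.252],"turn": 0,"hand": -1},{"translation": [-0.002,-0.003,0.252],"turn": 0,"hand": -1}])

```text
clock: 50.68
position: [0.6285, -0.1332, 0.224]
orientation: [0.001, 0.381, 0.924, 0.0]
contact_force: [-0.4, 2.0, 7.8]
width: 0.0324
grip_force: 59.3
```

Request:
move_arm(series=[{"translation": [0,-0.001,0],"turn": 0.06,"hand": -1},{"translation": [0,-0.001,0.002],"turn": 0.12,"hand": -1},{"translation": [0,-0.001,0.004],"turn": 0.18,"hand": -1},{"translation": [0,-0.001,0.005],"turn": 0.24,"hand": -1},{"translation": [0,-0.001,0.006],"turn": 0.3,"hand": -1}])

```text
clock: 51.3
position: [0.6283, -0.1334, 0.2225]
orientation: [0.001, 0.588, 0.809, 0.001]
contact_force: [-2.4, 1.2, 11.8]
width: 0.0324
grip_force: 60.0
```

```bash
python3 -c "
from h import *
ft()"
```

```text
t 51.3 p [ 0.6283 -0.1334  0.2225] th 107.97 F [-2.4  1.2 11.8] M [0.54 0.62 0.06] w 0.0324 j7 0.09
F tool [  1.9  -1.8 -11.8]
```

Request:
move_arm(series=[{"translation": [0,0,0],"turn": 0.05,"hand": -1},{"translation": [0,0,0],"turn": 0.1,"hand": -1}])

```text
clock: 51.55
position: [0.6283, -0.1338, 0.2223]
orientation: [0.001, 0.649, 0.761, 0.0]
contact_force: [0.0, -0.2, 7.6]
width: 0.0329
grip_force: 60.0
```

```bash
python3 -c "
from h import *
ft()"
```

```text
t 51.55 p [ 0.6283 -0.1338  0.2223] th 99.04 F [ 0.  -0.2  7.6] M [-0.19  0.02 -0.34] w 0.0329 j7 -0.04
F tool [-0.2 -0.  -7.6]
```

Request:
move_arm(series=[{"translation": [0,0,0],"turn": 0.05,"hand": -1},{"translation": [0,0,0],"turn": 0.1,"hand": -1}])

```text
clock: 51.8
position: [0.6281, -0.1349, 0.2222]
orientation: [0.002, 0.707, 0.707, -0.0]
contact_force: [-1.0, -23.2, 7.7]
width: 0.0326
grip_force: 59.9
```

```bash
python3 -c "
from h import *
ft()"
```

```text
t 51.8 p [ 0.6281 -0.1349  0.2222] th 90.01 F [ -1.  -23.2   7.7] M [-5.08  0.33  0.7 ] w 0.0326 j7 -0.16
F tool [-23.2  -0.9  -7.6]
```

Request:
move_arm(series=[{"translation": [0,0,0],"turn": 0,"hand": 0.25},{"translation": [0,0,0],"turn": 0,"hand": 0.25},{"translation": [0,0,0],"turn": 0,"hand": 0.25},{"translation": [0,0,-0.12],"turn": 0,"hand": 0.25},{"translation": [0,0,-0.257],"turn": -0.12,"hand": 0.25},{"translation": [0,0,-0.257],"turn": -0.24,"hand": 0.25},{"translation": [0,0,-0.257],"turn": -0.36,"hand": 0.25},{"translation": [0,0,-0.257],"turn": -0.48,"hand": 0.25},{"translation": [0,0,-0.257],"turn": -0.5,"hand": 0.25},{"translation": [0,0,-0.257],"turn": -0.5,"hand": 0.25}])

```text
clock: 53.05
position: [0.628, -0.1336, 0.2982]
orientation: [-0.0, 0.383, 0.924, 0.0]
contact_force: [0.0, 0.1, 0.6]
width: 0.0534
grip_force: 0.0
```

```bash
python3 -c "
from h import *
nut('w18',(.628,-.1325))
a=[cv2.resize(cv2.imread(f'pics/{n}.png')[180:265,270:365],(380,340)) for n in ('w16','w18')]; cv2.imwrite('pics/cmp.png',np.hstack(a))
plan([(.628,-.1325,.223,135)])"
```

```text
t 53.05 p [ 0.628  -0.1336  0.2982] th 134.96 F [0.  0.1 0.6] M [ 0.02  0.01 -0.01] w 0.0534 j7 0.52
pred 313 232
182 ...........ssssssssssssssssssssssssssssssssss
186 ss.......sssssssssss.ooooooo...ssssssssssssss
190 ssss...ssssssssss.oooo.ooooooooo.ssssssssssss
194 sssssssssssssss.oooooooooooooooooo.ssssssssss
198 sssssssssssss.ooooooooo..oooooooooo.sssssssss
202 sssssssssssssooooooooooo.ooooooooooo.ssssssss
206 ssssssssssss.ooooooooooo..ooooooooooossssssss
210 sssssssssss.oooooooooooo..ooooooooooo.sssss..
214 ssssssssssssooooooooo..sssssoooooooooosss....
218 sssssssssss.oooooooo...ssssssooooooooo.......
222 ssssssssssssoooooooo...ssssssoooooooo........
226 ssssssssssss.ooooooo.ssssssssooooooo.........
230 sssssssssssss.oooooosssssssss.ooooo..........
234 sssssssssssssss.ooooossssssssoooo............
238 ssssssssssssssssss..oo..ss..oo...............
242 ssssssssssssssssssssssssssssssss.............
246 sssssssssssssssssssssssssssssssssss..........
250 sssssssssssssssssssssssssssssssssssss........
254 sssssssssssssssssssssssssssssssssssssss......
258 ssssssssssssssssssssssssssssssssssssssssss...
262 ssssssssssssssssssssssssssssssssssssssssssss.
266 sssssssssssssssssssssssssssssssssssssssssssss
270 sssssssssssssssssssssssssssssssssssssssssssss
(0.628, -0.1325, 0.223, 135) -> [0.002, 0.003, 0.251] turn -0.0 rows 2
```

View pics/cmp.png

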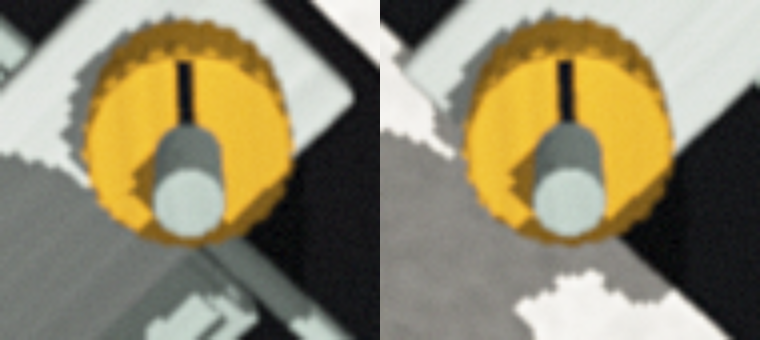

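Both nuts' index marks point straight up in the crops, at the same angle (about 137° in world, so 3.9 rad). Both nuts are at their stops. The lock nut is next.

```bash
python3 -c "
from h import *
plan([(.701,-.022,.305,135)])"
```

```text
(0.701, -0.022, 0.305, 135) -> [0.091, 0.435, -0.023] turn -0.0 rows 3
```

Request:
move_arm(series=[{"translation": [0.05,0.2,-0.023],"turn": 0,"hand": 0.25},{"translation": [0.091,0.4,-0.023],"turn": 0,"hand": 0.25},{"translation": [0.091,0.435,-0.023],"turn": 0,"hand": 0.25},{"translation": [0.091,0.435,-0.023],"turn": 0,"hand": 0.25},{"translation": [0.091,0.435,-0.023],"turn": 0,"hand": 0.25},{"translation": [0.091,0.435,-0.023],"turn": 0,"hand": 0.25}])

```text
clock: 53.85
position: [0.7004, -0.0229, 0.3053]
orientation: [0.0, 0.382, 0.924, -0.0]
contact_force: [-0.8, -0.4, 1.0]
width: 0.0534
grip_force: 0.0
```

```bash
python3 -c "
from h import *
nut('w19',(.701,-.022))
plan([(.701,-.022,.234,135)])"
```

```text
t 53.85 p [ 0.7004 -0.0229  0.3053] th 135.05 F [-0.8 -0.4  1. ] M [-0.08  0.02  0.  ] w 0.0534 j7 0.45
pred 314 228
178 sssssssssssssssssssssssssssssssss............
182 sssssssssssssssssssssssssssssssssss..........
186 sssssssssssssssssssssssss.sssssssssss........
190 ssssssssssssssssss.ooooooooooo..sssssss....ss
194 sssssssssssssss.ooooooooooooooooo.sssssssssss
198 sss...ssssssss..oooooooooooooooooo.ssssssssss
202 s.......sssss.oooooooooooooooooooooosssssssss
206 ...........s.ooooooooooooooooooooooo.ssssssss
210 ............ooooooooooooooooooooooooo.sssssss
214 ...........ooooooooooooo..oooooooooooosssssss
218 ...........oooooooooo.ssssssoooooooooosssssss
222 ...........ooooooooosssssssssooooooooosssssss
226 ...........ooooooooosssssssssoooooooo.sssssss
230 ............ooooooooosssssssoooooooo.ssssssss
234 .............ooooooooooooo...oooooo.sssssssss
238 ................ooooooooooo....oo.sssssssssss
242 ...................ooooooooo...sssssssssssss.
246 ..............sssssssssssssssssssssssssssss..
250 ............sssssssssssssssssssssssssssssss..
254 ..........sssssssssssssssssssssssssssssssss..
258 ........sssssssssssssssssssssssssssssssssssss
262 ......sssssssssssssssssssssssssssssssssssssss
266 ....sssssssssssssssssssssssssssssssssssssssss
(0.701, -0.022, 0.234, 135) -> [0.001, 0.003, 0.238] turn 0.001 rows 2
```

Request:
move_arm(series=[{"translation": [0.001,0.003,0.1],"turn": 0,"hand": 0.25},{"translation": [0.001,0.003,0.18],"turn": 0,"hand": 0.25},{"translation": [0.001,0.003,0.238],"turn": 0,"hand": 0.25},{"translation": [0.001,0.003,0.238],"turn": 0,"hand": 0.25},{"translation": [0.001,0.003,0.238],"turn": 0,"hand": -1},{"translation": [0.001,0.003,0.238],"turn": 0,"hand": -1},{"translation": [0.001,0.003,0.238],"turn": 0,"hand": -1},{"translation": [0.001,0.003,0.238],"turn": 0,"hand": -1}])

```text
clock: 54.9
position: [0.701, -0.0214, 0.2351]
orientation: [0.0, 0.382, 0.924, -0.0]
contact_force: [-6.8, -2.3, 8.0]
width: 0.0323
grip_force: 58.9
```

```bash
python3 -c "
from h import *
ft()"
```

```text
t 54.9 p [ 0.701  -0.0214  0.2351] th 135.12 F [-6.8 -2.3  8. ] M [-0.49  1.36 -0.03] w 0.0323 j7 0.42
F tool [ 3.2 -6.5 -8. ]
```

Request:
move_arm(series=[{"translation": [0,-0.002,0],"turn": 0.06,"hand": -1},{"translation": [0,-0.002,0.002],"turn": 0.17,"hand": -1},{"translation": [0,-0.002,0.005],"turn": 0.28,"hand": -1},{"translation": [0,-0.002,0.007],"turn": 0.39,"hand": -1},{"translation": [0,-0.002,0.01],"turn": 0.5,"hand": -1},{"translation": [0,-0.002,0.012],"turn": 0.61,"hand": -1},{"translation": [0,-0.002,0.014],"turn": 0.72,"hand": -1},{"translation": [0,-0.002,0.016],"turn": 0.83,"hand": -1},{"translation": [0,-0.002,0.019],"turn": 0.94,"hand": -1},{"translation": [0,-0.002,0.02],"turn": 1,"hand": -1}])

```text
clock: 56.15
position: [0.7011, -0.0215, 0.2292]
orientation: [0.001, 0.924, 0.382, 0.001]
contact_force: [1.6, -1.9, 2.0]
width: 0.0323
grip_force: 59.7
```

```bash
python3 -c "
from h import *
ft()"
```

```text
t 56.15 p [ 0.7011 -0.0215  0.2292] th 44.9 F [ 1.6 -1.9  2. ] M [-0.44 -0.35  0.1 ] w 0.0323 j7 -0.92
F tool [-0.2  2.5 -2. ]
```

Request:
move_arm(series=[{"translation": [0,0,0],"turn": 0,"hand": 0.25},{"translation": [0,0,0],"turn": 0,"hand": 0.25},{"translation": [0,0,0],"turn": 0,"hand": 0.25}])

```text
clock: 56.52
position: [0.7007, -0.0214, 0.2279]
orientation: [-0.0, 0.923, 0.385, 0.0]
contact_force: [0.0, 0.4, 0.5]
width: 0.0535
grip_force: 0.0
```

Request:
move_arm(series=[{"translation": [0,0,0],"turn": -0.11,"hand": 0.25},{"translation": [0,0,0],"turn": -0.22,"hand": 0.25},{"translation": [0,0,0],"turn": -0.33,"hand": 0.25},{"translation": [0,0,0],"turn": -0.44,"hand": 0.25},{"translation": [0,0,0],"turn": -0.55,"hand": 0.25},{"translation": [0,0,0],"turn": -0.66,"hand": 0.25},{"translation": [0,0,0],"turn": -0.77,"hand": 0.25},{"translation": [0,0,0],"turn": -0.88,"hand": 0.25},{"translation": [0,0,0],"turn": -1,"hand": 0.25},{"translation": [0,0,0],"turn": -1,"hand": 0.25}])

```text
clock: 57.78
position: [0.7006, -0.0217, 0.2276]
orientation: [-0.0, 0.382, 0.924, 0.0]
contact_force: [-0.0, 0.5, 0.2]
width: 0.0533
grip_force: 0.0
```

Request:
move_arm(series=[{"translation": [0,0,0],"turn": 0,"hand": -1},{"translation": [0,0,0],"turn": 0,"hand": -1},{"translation": [0,0,0],"turn": 0,"hand": -1},{"translation": [0,0,0],"turn": 0,"hand": -1}])

```text
clock: 58.28
position: [0.7007, -0.0214, 0.2279]
orientation: [0.0, 0.382, 0.924, 0.0]
contact_force: [-2.0, -0.6, 5.4]
width: 0.0325
grip_force: 59.2
```

```bash
python3 -c "
from h import *
ft()"
```

```text
t 58.27 p [ 0.7007 -0.0214  0.2279] th 135.11 F [-2.  -0.6  5.4] M [-0.01  0.41 -0.07] w 0.0325 j7 0.41
F tool [ 1.  -1.8 -5.4]
```

Request:
move_arm(series=[{"translation": [0,0,0],"turn": 0.06,"hand": -1},{"translation": [0,0,0.002],"turn": 0.17,"hand": -1},{"translation": [0,0,0.005],"turn": 0.28,"hand": -1},{"translation": [0,0,0.007],"turn": 0.39,"hand": -1},{"translation": [0,0,0.01],"turn": 0.5,"hand": -1},{"translation": [0,0,0.012],"turn": 0.61,"hand": -1},{"translation": [0,0,0.014],"turn": 0.72,"hand": -1},{"translation": [0,0,0.016],"turn": 0.83,"hand": -1},{"translation": [0,0,0.019],"turn": 0.94,"hand": -1},{"translation": [0,0,0.02],"turn": 1,"hand": -1}])

```text
clock: 59.52
position: [0.7012, -0.0213, 0.222]
orientation: [0.001, 0.924, 0.382, 0.001]
contact_force: [6.7, -0.1, 0.7]
width: 0.0323
grip_force: 59.6
```

```bash
python3 -c "
from h import *
ft()"
```

```text
t 59.52 p [ 0.7012 -0.0213  0.222 ] th 44.87 F [ 6.7 -0.1  0.7] M [-0.15 -1.38  0.04] w 0.0323 j7 -0.93
F tool [ 4.6  4.8 -0.6]
```

Request:
move_arm(series=[{"translation": [0,0,0],"turn": 0,"hand": 0.25},{"translation": [0,0,0],"turn": 0,"hand": 0.25},{"translation": [0,0,0],"turn": 0,"hand": 0.25}])

```text
clock: 59.9
position: [0.7006, -0.0215, 0.2216]
orientation: [-0.0, 0.923, 0.384, -0.0]
contact_force: [0.8, 0.1, -0.1]
width: 0.0536
grip_force: 0.0
```

Request:
move_arm(series=[{"translation": [0,0,0],"turn": -0.11,"hand": 0.25},{"translation": [0,0,0],"turn": -0.22,"hand": 0.25},{"translation": [0,0,0],"turn": -0.33,"hand": 0.25},{"translation": [0,0,0],"turn": -0.44,"hand": 0.25},{"translation": [0,0,0],"turn": -0.55,"hand": 0.25},{"translation": [0,0,0],"turn": -0.66,"hand": 0.25},{"translation": [0,0,0],"turn": -0.77,"hand": 0.25},{"translation": [0,0,0],"turn": -0.88,"hand": 0.25},{"translation": [0,0,0],"turn": -1,"hand": 0.25},{"translation": [0,0,0],"turn": -1,"hand": 0.25}])

```text
clock: 61.15
position: [0.7006, -0.0217, 0.2216]
orientation: [-0.0, 0.382, 0.924, 0.0]
contact_force: [-0.0, -0.1, 0.8]
width: 0.0533
grip_force: 0.0
```

Request:
move_arm(series=[{"translation": [0,0,0],"turn": 0,"hand": -1},{"translation": [0,0,0],"turn": 0,"hand": -1},{"translation": [0,0,0],"turn": 0,"hand": -1},{"translation": [0,0,0],"turn": 0,"hand": -1}])

```text
clock: 61.65
position: [0.7007, -0.0214, 0.2219]
orientation: [0.0, 0.382, 0.924, 0.0]
contact_force: [-1.5, -0.2, 5.2]
width: 0.0324
grip_force: 59.2
```

Request:
move_arm(series=[{"translation": [0,0,0],"turn": 0.06,"hand": -1},{"translation": [0,0,0.002],"turn": 0.12,"hand": -1},{"translation": [0,0,0.004],"turn": 0.18,"hand": -1},{"translation": [0,0,0.006],"turn": 0.24,"hand": -1},{"translation": [0,0,0.007],"turn": 0.3,"hand": -1}])

```text
clock: 62.28
position: [0.7009, -0.0216, 0.2203]
orientation: [0.001, 0.588, 0.809, 0.0]
contact_force: [1.9, -6.7, 9.9]
width: 0.0324
grip_force: 60.3
```

```bash
python3 -c "
from h import *
ft()"
```

```text
t 62.27 p [ 0.7009 -0.0216  0.2203] th 107.98 F [ 1.9 -6.7  9.9] M [-1.33 -0.3   0.84] w 0.0324 j7 -0.01
F tool [-6.9 -0.2 -9.9]
```

Request:
move_arm(series=[{"translation": [0,0,0],"turn": 0.05,"hand": -1},{"translation": [0,0,0],"turn": 0.1,"hand": -1}])

```text
clock: 62.52
position: [0.7009, -0.0209, 0.2202]
orientation: [0.0, 0.649, 0.761, 0.001]
contact_force: [-1.8, 12.4, 7.8]
width: 0.0327
grip_force: 60.3
```

```bash
python3 -c "
from h import *
ft()"
```

```text
t 62.52 p [ 0.7009 -0.0209  0.2202] th 99.04 F [-1.8 12.4  7.8] M [2.61 0.35 0.61] w 0.0327 j7 -0.14
F tool [12.5  0.2 -7.8]
```

Request:
move_arm(series=[{"translation": [0,0,0],"turn": 0.05,"hand": -1},{"translation": [0,0,0],"turn": 0.1,"hand": -1}])

```text
clock: 62.78
position: [0.701, -0.0213, 0.2201]
orientation: [0.001, 0.707, 0.707, 0.0]
contact_force: [2.5, -13.4, 6.2]
width: 0.0325
grip_force: 60.3
```

```bash
python3 -c "
from h import *
ft()"
```

```text
t 62.77 p [ 0.701  -0.0213  0.2201] th 90.04 F [  2.5 -13.4   6.2] M [-3.1  -0.31  0.59] w 0.0325 j7 -0.28
F tool [-13.4   2.5  -6.2]
```

Tight: about 0.6–0.8 N·m with the pads slipping. I'll release, lift and verify.

Request:
move_arm(series=[{"translation": [0,0,0],"turn": 0,"hand": 0.25},{"translation": [0,0,0],"turn": 0,"hand": 0.25},{"translation": [0,0,0],"turn": 0,"hand": 0.25},{"translation": [0,0,-0.12],"turn": 0,"hand": 0.25},{"translation": [0,0,-0.283],"turn": -0.12,"hand": 0.25},{"translation": [0,0,-0.283],"turn": -0.24,"hand": 0.25},{"translation": [0,0,-0.283],"turn": -0.36,"hand": 0.25},{"translation": [0,0,-0.283],"turn": -0.48,"hand": 0.25},{"translation": [0,0,-0.283],"turn": -0.5,"hand": 0.25},{"translation": [0,0,-0.283],"turn": -0.5,"hand": 0.25}])

```text
clock: 64.03
position: [0.7006, -0.0215, 0.3044]
orientation: [-0.0, 0.383, 0.924, 0.0]
contact_force: [-0.1, -0.2, -0.3]
width: 0.0533
grip_force: 0.0
```

```bash
python3 -c "
from h import *
nut('w20',(.701,-.022))
plan([(.50,-.022,.40,90)])"
```

```text
t 64.03 p [ 0.7006 -0.0215  0.3044] th 134.97 F [-0.1 -0.2 -0.3] M [-0.04  0.01  0.06] w 0.0533 j7 0.44
pred 312 230
180 sssssssssssssssssssssssssssssssss............
184 sssssssssssssssssssss.......sssssss..........
188 sssssssssssssssss.ooooooooooooo.ssssss.......
192 sssssssssssssss...ooooooooooooooo.ssssss...ss
196 ssssssssssssss..ooooooo..oooooooooossssssssss
200 sss...sssssss.ooooooooo..ooooooooooosssssssss
204 ss.......sss.oooooooooo..ooooooooooo.ssssssss
208 ............oooooooooooo.oooooooooooossssssss
212 ............ooooooooo..ssss.ooooooooo.sssssss
216 ............ooooooooo.ssssss.oooooooo.sssssss
220 ............oooooooo..ssssss.oooooooossssssss
224 .............ooooooosssssssssooooooosssssssss
228 ..............oooooo.ssssssssooooo.ssssssssss
232 ................ooooosssssss.ooo..sssssssssss
236 ....................ooo....oo..ssssssssssssss
240 ...................ssssssssssssssssssssssssss
244 .................sssssssssssssssssssssssssss.
248 ..............sssssssssssssssssssssssssssss..
252 ............ssssssssssssssssssssssssssssssss.
256 ..........sssssssssssssssssssssssssssssssss..
260 ........sssssssssssssssssssssssssssssssssssss
264 ......sssssssssssssssssssssssssssssssssssssss
268 ....sssssssssssssssssssssssssssssssssssssssss
(0.5, -0.022, 0.4, 90) -> [0.471, -0.475, -0.318] turn 0.5 rows 5
```

Request:
move_arm(series=[{"translation": [0,0,-0.2],"turn": 0,"hand": 0.25},{"translation": [0.2,-0.2,-0.318],"turn": 0.1,"hand": 0.25},{"translation": [0.471,-0.475,-0.318],"turn": 0.2,"hand": 0.25},{"translation": [0.8,-0.8,-0.318],"turn": 0.3,"hand": 0.25},{"translation": [0.8,-0.8,-0.318],"turn": 0.4,"hand": 0.25},{"translation": [0.8,-0.8,-0.318],"turn": 0.5,"hand": 0.25},{"translation": [0.8,-0.8,-0.318],"turn": 0.5,"hand": 0.25},{"translation": [0.8,-0.8,-0.318],"turn": 0.5,"hand": 0.25}])

```text
clock: 65.08
position: [0.3591, -0.0224, 0.4006]
orientation: [0.0, 0.707, 0.707, -0.0]
contact_force: [1.8, -0.6, 0.8]
width: 0.0536
grip_force: 0.0
```

```bash
python3 -c "
from h import *
st(); save('scene','end')
a=cv2.imread('pics/end.png')[100:330,130:530]; cv2.imwrite('pics/endc.png',cv2.resize(a,(800,460),interpolation=cv2.INTER_CUBIC))"
```

```text
t 65.08 p [ 0.3591 -0.0224  0.4006] th 89.99 F [ 1.8 -0.6  0.8] M [ 0.01 -0.05  0.03] w 0.0536 j7 -0.43
```

View pics/endc.png

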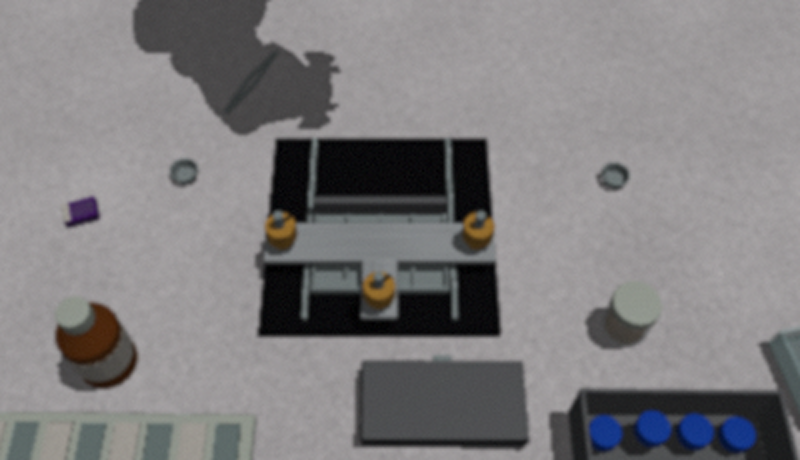

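The final view shows the tray under the plate, all three nuts down, no white cassettes left on the bench, and the purple one and the bystanders where they were.

```bash
python3 -c "
from h import *
print(r.job_done())"
```

```text
the job is handed in; nothing more can be done
None
```

I loaded all four white cassettes into their own pockets, pushed the tray home, wound both outer nuts tight in alternation, then tightened the lock nut, and handed the job in at about 65 s of the 210 s allowed; the hand-in gave no verdict.

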